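# Load a stack-nest tote and stack it turned end for end

## Task

Take the top empty tote off the nested pile in the dock and put the loose impeller flat in it, then stack it gently on the filled tote in the other bay, turned end for end so that it stands level on that tote's rim lugs instead of nesting down onto the impellers. In the dock a tote can only be gripped by the end at the open front, so on the way set it down on the bench and let go to change ends; leave the filled tote, the rest of the pile and everything else in place.

Things in the scene. Friction and masses are not known exactly. Their poses are not given: they have to be found in the camera images.
- tote_top: Empty blue stack-nest tote to be moved, top of a pile of three nested ones. Rim 150 (x) x 92 (y) mm, height 52 mm, about 0.12 kg; origin at the centre of its underside, z up. Label end (white card outside, yellow strip on the rim) at -x, plain end at +x. Inside floor 2.5 mm above the origin, 120 x 60 mm; under each lug a channel juts in to y = 19 mm, but the impeller fits flat in the middle. Lifts freely from the nest.
- label_end (a point): Middle of the top of tote_top's rim at its label end: 71 mm from its origin along -x, 52 mm up. All round, the rim of a tote is a skirt 8 mm thick and 24 mm deep with upright faces, free to pinch here; mouth 134 x 76 mm. Below it the walls taper to a base 125 x 67 mm.
- plain_end (a point): The same at tote_top's plain end: 71 mm from its origin along +x, 52 mm up; pinched in the same way.
- lug (a point): Top of one of tote_filled's four rim lugs. All these totes have two on each long side, at x = +50 and -30 mm, 13 mm deep, 9 mm wide, tops 6 mm below the rim, each over a channel open at the base. Same way round, lugs enter channels and totes nest, 24 mm apart. Turned end for end, the upper base stands on the lugs, 46 mm above the lower, with 4 mm of play all round in its mouth.
- tote_filled: The filled tote, alone in the other bay of the dock, holding two impellers one on the other: same blue tote, same frame and sizes as tote_top, label end (-x) at the dock's open front. Stays where it is.
- filled_plain_end (a point): Middle of the top of tote_filled's rim at its plain end: 71 mm from its origin along +x, 52 mm up.
- tote_pile_mid: Blue tote of the same kind right under tote_top in the pile, same frame; stays in the dock, nested in the lowest one.
- tote_dock: Fixed grey sheet dock, two bays side by side, centres at y = +54 and -54 mm, open at the front (-x) but for a 6 mm lip; bays 105 wide, 160 deep (x -79 to +81 mm). Back and side fences reach 114 mm above the bench, about as high as the top rims, 5 to 6 mm from a tote: no finger fits. Floor plate 12.5 mm above the bench. Origin on the bench, z up. Which bay holds the pile changes.
- impeller_loose: Black plastic impeller to be loaded, 55 mm across and 20 mm high, 18 g, lying flat on the green bench top in front of the dock; origin at the centre of its underside, z its axis. Gripped round the rim, most squarely along its own x or y (52 mm there).
- impeller_above: The upper of the two black impellers (55 x 20 mm) in the filled tote, its top 42.5 mm above that tote's underside; origin at the centre of its underside.
- impeller_below: The lower of the two black impellers in the filled tote, on its floor; origin at the centre of its underside.
- clear_board (a point): Point on the top of the orange board (8 mm above the green bench top) right of the dock, in the middle of a clear patch about 200 mm (in y) x 130 mm (in x): room to set a tote down lengthwise in y.
- esd_brush: Dark anti-static brush, 18 x 132 x 20 mm, lying left of the test fixture; origin at the centre of its underside. To be left alone.
- screwdriver_1: Screwdriver with a yellow handle, 160 mm long, 22 mm thick, lying in front of the test fixture near the front edge of the bench; origin under its middle. To be left alone.
- tote_pile_low: The lowest blue tote of the pile, same kind and frame; stays in the dock.

How it is judged:
On the way:
1. the tote stands on the bench or the board outside the dock and is let go (horizontal distance between tote_top and tote_dock above 0.13 m and height (world z) of tote_top below 0.013 m and angle between tote_top's own z axis and vertical below 0.05 rad and contact force between the fingers and tote_top below 0.2 N), for 0.2 s.
At the end, for the whole second after the job is handed in: tote_top stands on the lugs of tote_filled (46 +-2.5 mm higher, level within 2 degrees), within 8 mm and 6 degrees, label end over the other's plain end, loose impeller flat on its floor; filled tote and pile within 12 mm of where they stood, both impellers still in the filled tote; all at rest (horizontal distance between tote_top and tote_filled below 0.008 m and z of tote_top in the frame of tote_filled between 0.0435 and 0.0485 m and angle between each of tote_top, tote_pile_mid's own z axis and vertical below 0.035 rad and angle between the x axis of tote_top and the x axis of tote_filled, either way round below 0.1 rad and horizontal distance between label_end and filled_plain_end below 0.02 m and x of impeller_loose in the frame of tote_top between -0.045 and 0.045 m and y of impeller_loose in the frame of tote_top between -0.012 and 0.012 m and z of impeller_loose in the frame of tote_top between 0 and 0.006 m and angle between impeller_loose's own z axis and vertical below 0.1 rad and distance of each of tote_filled, tote_pile_low, tote_pile_mid from where it was at the start of the episode below 0.012 m and horizontal distance between each of impeller_above, impeller_below and tote_filled below 0.035 m and linear speed of each of tote_top, impeller_loose below 0.02 m/s); the robot touches nothing.
It fails at once if the tote is pressed onto the impellers in the filled tote (contact force between tote_top and impeller_above above 6 N).
It fails at once if the totes are forced together (contact force between tote_top and tote_filled above 40 N).
It fails at once if the tote is dropped or thrown onto the filled tote (horizontal distance between tote_top and tote_filled below 0.03 m and linear speed of tote_top above 0.5 m/s).
It fails at once if the brush is disturbed (distance of esd_brush from where it was at the start of the episode above 0.02 m).
It fails at once if the screwdriver is disturbed (distance of screwdriver_1 from where it was at the start of the episode above 0.02 m).
It also fails if it takes over 66 s, if anything falls off the work surface, if the arm or the gripper's body presses on something with over 40 N, if the wrist force passes 120 N, or if a joint passes its speed limit or range.

## Robot

A 6-joint arm with a two-finger parallel gripper is mounted at the origin on a cart in front of the work surface, level with it; the furniture and walls round the work are solid. World frame = base frame: x ahead of the robot, y to its left, z up, the work surface at z = 0. Lengths are in m, angles in rad, forces in N, time in s.
With the tool pointing down it reaches from about 0.25 to 0.725 m from the base axis. Payload 9.7 kg.
Tool frame: the origin (TCP) lies midway between the tips of the shut fingers; the grasp point (between the pads) lies 19 mm behind it; z points along the fingers, y is the direction in which the jaws open and shut (so a half turn about z gives the same grasp; the last joint's range is limited). The gripper opens to 85 mm and grips with 20 to 120 N. Pads are 22 mm wide; open, the fingers measure 114 mm over their backs; the gripper's body (76 mm by 85 mm) begins 54 mm behind the grasp point. The pads swing forward as they close: fully open they stand 13 mm farther back than shut.
Start: joints at [-1.176, 0.087, 0.176, 1.66, 0, 1.571], TCP at [0.212, -0.508, 0.231] pointing down, gripper open.
Joint ranges: [-3.13, 3.13], [-0.85, 1.81], [-1.15, 1.24], [-2.2, 2.28], [-1.44, 1.52], [-3.14, 3.14]. Speed limits (rad/s): [2.22, 2.22, 2.57, 3.14, 3.14, 3.14].

## Interface

Orientations are given as a 3x3 rotation matrix whose columns are the frame's x, y, z axes.
In Python, from cell import bot, imaging gives the robot as it stands.
- The arm moves only by the tool servo_tool, never from a script. Its argument "rows" is one flat list of numbers, 6 for each row, row after row: the shift along the tool's x, y, z in m, then the turn, a rotation vector about the tool's x, y, z in degrees. In form: [x, y, z, ax, ay, az, x, y, z, ax, ay, az, ...]. A call has 1 to 12 rows; each row is the pose to reach, as a shift and turn from the pose commanded when the call began, along the tool's axes at that moment; what a row does not reach only later rows make up. A row lasts 1/10 s, in which the tool goes at most 50 mm and 8.59 degrees, less where a joint would pass 70% of its speed; a pose out of reach is approached as far as the arm can. A call with a gripper value outside its range is refused whole. "fingers" is the finger opening in m, from 0 to 0.0854, set as the call begins (left out, the last holds). The fingers move at their own pace and stop on an object; "force" is the grip in N (left out, the last holds). Time passes only in rows, so rows that repeat a pose let the fingers close. It gives the time, the measured TCP pose, the force and the opening at its end, in the units of the state.
- bot.read_state(): the state, without advancing time (a new reading comes with each control period).
- imaging.grab_frame(name): name is "scene" or "top" or "wrist"; returns the picture (384x512x3 uint8, red, green, blue); there is no depth.
- imaging.camera_params(name): a dict with "fx", "fy", "cx", "cy" (pixels), "position" and "orientation" of the camera in the world. Camera axes: x right, y down, z forward; pixel columns grow to the right and rows downward; lengths in m; the calibration is good to about 2 mm. A picture is of the moment at which its call begins: read the wrist's pose just before it. camera_params takes no time and is no camera call; for the wrist camera it gives the pose at the moment of the call.
- bot.close_job(): hands the job in, once; it reports no verdict.
Trained networks look in the newest picture that a camera, given by its name, has taken for a name from the list of things; names that differ only in an ending like _2 or _b are one class to them, and where a whole thing is asked for, a point or a joint stands for the part that bears it (a point fixed in the world has none). Each returns a list of dicts, best first, with "conf" (0 to 1); they miss things now and then, are a little off and sometimes report something else, mostly with a low value. They report only what shows in the picture. A call takes as long as a camera call.
- imaging.find_in(camera, name): "centre" ([column, row] in pixels, amid what is visible of it).
- imaging.silhouettes(camera, name): "region" (384x512 bool, what is visible of it) and "centre" ([column, row] in pixels, amid what is visible of it).
The state is a dict: "clock": time; "joints": joint angles; "joint_vel": joint speeds; "joint_efforts": joint torques, N m; "tcp_pos": TCP position; "tcp_rot": TCP orientation; "contact_force": force on the tool from outside, world axes, zero at the start; "ft_torque": the same for the moment, N m; "gripper_width": finger opening in m.
Only numpy, scipy, OpenCV 4.12 (cv2) and the standard library are available. Lean on these libraries where they do the work, as an engineer would, in place of code of your own. Each camera call takes 0.05 s, during which the arm holds its last target.

## Working session

There is one attempt and no reset: what is moved stays moved. The work goes in short steps, Python scripts to look and compute and a tool call to move; the robot and the scene stay as the last step left them, time stands still between calls to the robot, and variables do not carry over. Pictures are saved under pics/ and viewed, and the job is handed in when it is done.

Besides the shell and the picture viewer there is one more tool, called after "Request:" as name(argument=value, ...) on one line, values as JSON. servo_tool: Moves the arm, as the interface text tells. Its arguments: {"type":"object","properties":{"rows":{"type":"array","items":{"type":"number"}},"fingers":{"type":"number"},"force":{"type":"number"}},"required":["rows"]}

```bash
ls; mkdir -p pics; python3 - <<'E'
from cell import bot, imaging
import cv2,numpy as np
print(bot.read_state())
for n in ["scene","top","wrist"]:
    im=imaging.grab_frame(n); cv2.imwrite(f"pics/a_{n}.png",im[:,:,::-1])
    print(n,imaging.camera_params(n))
E
```

```text
pics
{'clock': 0.0, 'joints': array([-1.17600043e+00,  8.74934567e-02,  1.75113511e-01,  1.65982862e+00,
       -3.23309804e-05,  1.57081800e+00]), 'joint_vel': array([ 0.00151066,  0.00094729,  0.00122393, -0.00151074,  0.00048619,
        0.00178423]), 'joint_efforts': array([-1.60878277e-03, -5.20393753e+01,  4.64799035e+01,  1.66053465e-02,
       -1.03132572e-04, -2.04323726e-05]), 'tcp_pos': array([ 0.21143761, -0.5074674 ,  0.23055415]), 'tcp_rot': array([[ 9.23083403e-01,  3.84599406e-01, -5.73017764e-04],
       [ 3.84599832e-01, -9.23082500e-01,  1.29116453e-03],
       [-3.23615600e-05, -1.41223508e-03, -9.99999002e-01]]), 'contact_force': array([-0.08888465,  0.21744646,  0.1705482 ]), 'ft_torque': array([-0.05275239,  0.02672042, -0.00209065]), 'gripper_width': 0.08533606925653005}
scene {'fx': 433.5280866117081, 'fy': 433.5280866117081, 'cx': 259.3069481805373, 'cy': 192.57761969101284, 'position': array([ 0.04378949, -0.85840845,  0.57525326]), 'orientation': array([[ 0.84185937, -0.23652447,  0.48510718],
       [-0.53947659, -0.34311449,  0.76891967],
       [-0.01542101, -0.90902619, -0.41645356]])}
top {'fx': 366.41651465235407, 'fy': 366.41651465235407, 'cx': 260.4460026288483, 'cy': 190.25695738365104, 'position': array([0.42157209, 0.00636289, 0.97305512]), 'orientation': array([[-0.02235028, -0.98487623,  0.17181174],
       [-0.9997286 ,  0.02314705,  0.00263523],
       [-0.00657231, -0.17170621, -0.98512628]])}
wrist {'fx': 296.3364667377809, 'fy': 296.3364667377809, 'cx': 253.84032551793618, 'cy': 194.2099386616867, 'position': array([ 0.27739945, -0.48077058,  0.37374166]), 'orientation': array([[ 0.38464536, -0.8858391 , -0.25949382],
       [-0.92306384, -0.36945213, -0.10704332],
       [-0.00104739,  0.28070308, -0.95979409]])}
```

View pics/a_scene.png

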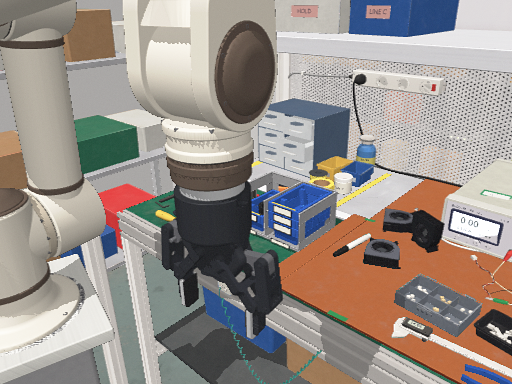

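View pics/a_top.png

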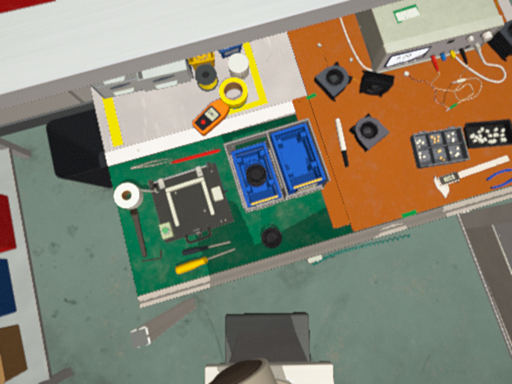

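View pics/a_wrist.png

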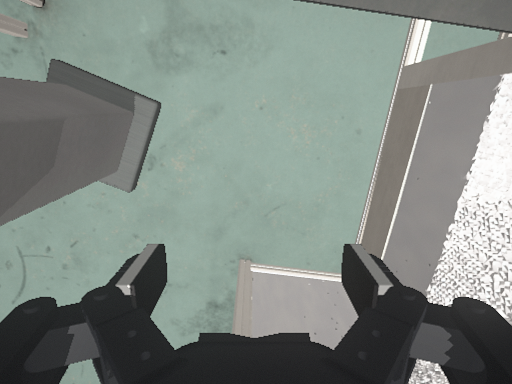

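The top view shows the pile in the right bay (about 298,158), the filled tote in the left bay (255,172) and the loose impeller at (271,238). The board lies to the right. Next I'll enlarge it and run the detectors.

```bash
cat > h.py <<'E'
import numpy as np, cv2
from cell import bot, imaging
def ray(cam,px):
    R=np.array(cam['orientation']);d=R@np.array([(px[0]-cam['cx'])/cam['fx'],(px[1]-cam['cy'])/cam['fy'],1.]);return np.array(cam['position']),d
def atz(cam,px,z):
    o,d=ray(cam,px);return o+d*(z-o[2])/d[2]
def proj(cam,P):
    P=np.atleast_2d(P);c=(P-cam['position'])@np.array(cam['orientation'])
    return np.c_[cam['fx']*c[:,0]/c[:,2]+cam['cx'],cam['fy']*c[:,1]/c[:,2]+cam['cy']]
def tri(obs):
    A=np.zeros((3,3));b=np.zeros(3)
    for cam,px in obs:
        o,d=ray(cam,px);d=d/np.linalg.norm(d);M=np.eye(3)-np.outer(d,d);A+=M;b+=M@o
    return np.linalg.solve(A,b)
E
python3 - <<'E'
from h import *
im=imaging.grab_frame("top"); cam=imaging.camera_params("top")
names={"label_end":.125,"plain_end":.125,"tote_top":.11,"tote_filled":.06,"filled_plain_end":.065,"lug":.06,"impeller_loose":.02,"impeller_above":.055,"clear_board":.008,"tote_dock":.0,"esd_brush":.02,"screwdriver_1":.02}
for n,z in names.items():
    for r in imaging.find_in("top",n)[:4]:
        print(n,np.round(r['centre'],1),round(r['conf'],2),np.round(atz(cam,r['centre'],z),3))
crop=im[100:260,140:440]; cv2.imwrite("pics/b.png",cv2.resize(crop,None,fx=2.66,fy=2.66,interpolation=cv2.INTER_CUBIC)[:,:,::-1])
E
```

```text
label_end [297.2 160.4] 0.88 [ 0.64  -0.08   0.125]
plain_end [296.2 157.3] 0.56 [ 0.647 -0.078  0.125]
tote_top [298.3 158.5] 0.94 [ 0.648 -0.085  0.11 ]
tote_filled [269.4 179.7] 0.92 [ 0.608 -0.015  0.06 ]
filled_plain_end [247.1 175.1] 0.59 [0.62  0.042 0.065]
filled_plain_end [282.7 172.4] 0.2 [ 0.625 -0.049  0.065]
lug [246.3 179.4] 0.79 [0.61  0.044 0.06 ]
lug [274.1 164.7] 0.33 [ 0.646 -0.028  0.06 ]
impeller_loose [269.8 236.2] 0.64 [ 0.467 -0.013  0.02 ]
impeller_above [256.6 168.9] 0.74 [0.638 0.017 0.055]
impeller_above [266.1 173.6] 0.69 [ 0.625 -0.007  0.055]Traceback (most recent call last):
  File "<stdin>", line 5, in <module>
ValueError: it knows: esd_brush, filled_plain_end, impeller_above, impeller_below, impeller_loose, label_end, lug, plain_end, screwdriver, tote_dock, tote_filled, tote_pile_low, tote_pile_mid, tote_top
```

```bash
python3 - <<'E'
from h import *
im=cv2.imread("pics/a_top.png")
crop=im[110:260,160:460]; cv2.imwrite("pics/b.png",cv2.resize(crop,None,fx=2.66,fy=2.66,interpolation=cv2.INTER_CUBIC))
E
```

```text
(no output)
```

View pics/b.png

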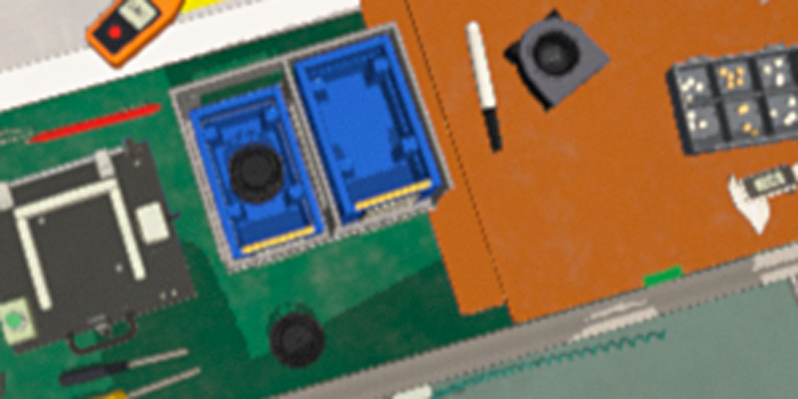

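Request:
servo_tool(rows=[0.04,-0.024,-0.006,0,0,1,0.08,-0.048,-0.012,0,0,2,0.12,-0.072,-0.018,0,0,3,0.16,-0.096,-0.024,0,0,4,0.2,-0.12,-0.03,0,0,5,0.24,-0.144,-0.036,0,0,6,0.28,-0.168,-0.042,0,0,7,0.32,-0.192,-0.048,0,0,8,0.36,-0.216,-0.054,0,0,8.6,0.4,-0.24,-0.06,0,0,8.6,0.44,-0.264,-0.066,0,0,8.6,0.46,-0.292,-0.07,0,0,8.6])

```text
clock: 1.8
tcp_pos: [0.5256, -0.0591, 0.3007]
tcp_rot: [[0.97, 0.243, -0.0], [0.243, -0.97, 0.0], [-0.0, -0.0, -1.0]]
contact_force: [0.2, -0.2, 0.1]
gripper_width: 0.0854
```

```bash
cat > snap.py <<'E'
import sys,json,pickle
from h import *
def snap(tag,cams=("wrist",)):
    for c in cams:
        cam=imaging.camera_params(c); im=imaging.grab_frame(c)
        cv2.imwrite(f"pics/{tag}_{c}.png",im[:,:,::-1]); pickle.dump(cam,open(f"pics/{tag}_{c}.pkl","wb"))
if __name__=="__main__":
    snap(sys.argv[1],sys.argv[2:] or ("wrist",)); s=bot.read_state(); print(np.round(s['joints'],3),s['clock'],s['tcp_pos'])
E
python3 snap.py c wrist top
```

```text
[-1.100e-01  7.300e-02  2.990e-01  1.797e+00  1.000e-03  2.783e+00] 1.9 [ 0.52493547 -0.05779636  0.3013207 ]
```

View pics/c_wrist.png

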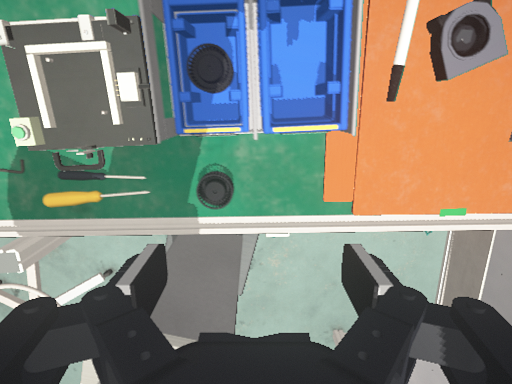

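The wrist view shows both totes cut off at the top: filled (210,70), pile (305,65). The loose impeller is at (215,187), and the clear board is right of column 325. I'll move forward to get all of the dock in view.

Request:
servo_tool(rows=[0.04,0,0,0,0,0,0.08,0,0,0,0,0,0.11,0,0,0,0,0,0.11,0,0,0,0,0,0.11,0,0,0,0,0])

```text
clock: 2.4
tcp_pos: [0.6307, -0.035, 0.3003]
tcp_rot: [[0.97, 0.242, -0.002], [0.242, -0.97, -0.0], [-0.002, -0.0, -1.0]]
contact_force: [-0.2, -0.0, 0.3]
gripper_width: 0.085
```

```bash
python3 snap.py d wrist; python3 - <<'E'
import cv2
for t in "cd":
    im=cv2.imread(f"pics/{t}_wrist.png")[0:256,100:512]
    cv2.imwrite(f"pics/{t}2.png",cv2.resize(im,(800,497),interpolation=cv2.INTER_CUBIC))
E
```

```text
[-0.056  0.344  0.618  1.845 -0.     2.842] 2.45 [ 0.63017865 -0.03513536  0.30121191]
```

View pics/d2.png

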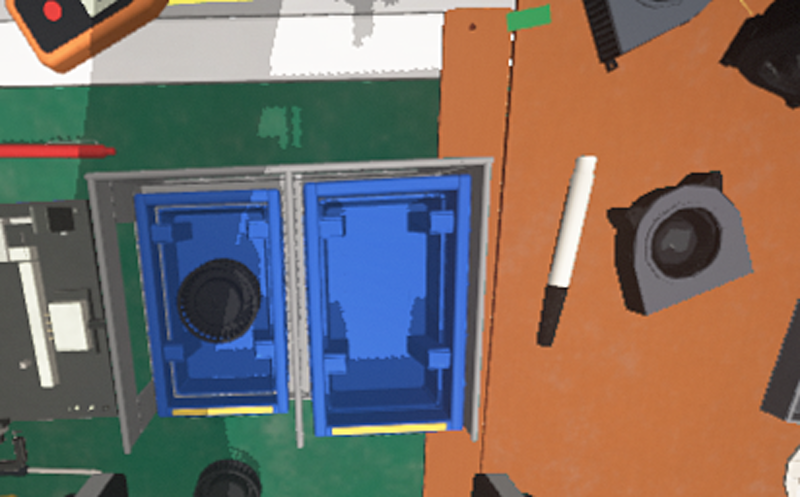

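View pics/c2.png

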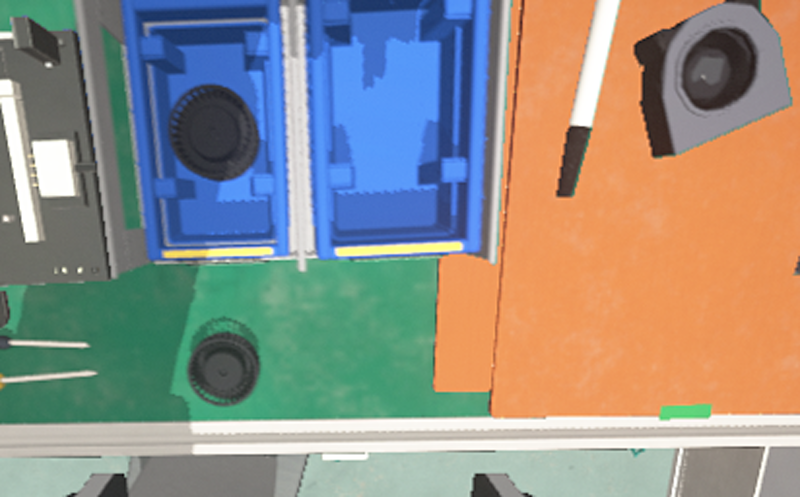

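Both views show the two yellow label strips: filled at d2 (222,411), pile at d2 (390,429). I'll measure the strips, impeller and blue rims by colour in both views and triangulate.

```bash
cat > strips.py <<'E'
import pickle
from h import *
def yell(tag,cam="wrist",box=None):
    im=cv2.imread(f"pics/{tag}_{cam}.png"); hsv=cv2.cvtColor(im,cv2.COLOR_BGR2HSV)
    m=cv2.inRange(hsv,(18,70,150),(35,255,255))
    n,l,st,ce=cv2.connectedComponentsWithStats(m)
    out=[]
    for i in range(1,n):
        if st[i,4]<15: continue
        pts=np.argwhere(l==i)[:,::-1].astype(np.float32)
        r=cv2.minAreaRect(pts); out.append((ce[i].round(1),st[i,4],np.round(r[1],1),cv2.boxPoints(r).round(1).tolist()))
    return out
if __name__=="__main__":
    for t,c in (("c","wrist"),("d","wrist"),("c","top")):
        print(t,c)
        for o in yell(t,c): print(o)
E
python3 strips.py
```

```text
c wrist
(array([305.2, 127.9]), np.int32(240), array([ 3.9, 62.2]), [[273.8999938964844, 127.4000015258789], [336.0, 124.5], [336.20001220703125, 128.39999389648438], [274.1000061035156, 131.3000030517578]])
(array([210.8, 129.8]), np.int32(186), array([ 3.5, 55. ]), [[184.0, 129.0], [239.0, 127.0], [239.10000610351562, 130.5], [184.10000610351562, 132.5]])
(array([ 70.3, 198.1]), np.int32(698), array([13.5, 58.5]), [[42.29999923706055, 193.60000610351562], [100.5999984741211, 188.8000030517578], [101.69999694824219, 202.3000030517578], [43.400001525878906, 207.10000610351562]])
d wrist
(array([203.3,   0.4]), np.int32(64), array([ 2., 43.]), [[186.0, 0.0], [229.0, 0.0], [229.0, 2.0], [186.0, 2.0]])
(array([214.2, 211.4]), np.int32(158), array([ 3.1, 50.1]), [[188.89999389648438, 210.60000610351562], [239.0, 209.0], [239.10000610351562, 212.10000610351562], [189.0, 213.6999969482422]])
(array([300. , 220.6]), np.int32(212), array([ 3.5, 58.2]), [[270.8999938964844, 220.10000610351562], [329.0, 217.60000610351562], [329.1000061035156, 221.10000610351562], [271.0, 223.6999969482422]])

[... 438 characters left out ...]
ay([202.4,  58.2]), np.int32(137), array([ 7.3, 26.1]), [[187.8000030517578, 57.0], [213.39999389648438, 51.900001525878906], [214.8000030517578, 59.0], [189.1999969482422, 64.19999694824219]])
(array([232.8,  90.2]), np.int32(244), array([25., 27.]), [[219.0, 78.0], [246.0, 78.0], [246.0, 103.0], [219.0, 103.0]])
(array([210. ,  85.5]), np.int32(44), array([ 4.7, 14.7]), [[202.60000610351562, 86.19999694824219], [216.0, 80.0], [218.0, 84.30000305175781], [204.60000610351562, 90.5]])
(array([112.4, 121.7]), np.int32(535), array([49.9, 10.9]), [[101.30000305175781, 98.19999694824219], [112.0, 95.69999694824219], [123.19999694824219, 144.3000030517578], [112.5999984741211, 146.8000030517578]])
```

```bash
python3 - <<'E'
from h import *; from strips import yell; import pickle
C=pickle.load(open("pics/c_wrist.pkl","rb"));D=pickle.load(open("pics/d_wrist.pkl","rb"));T=pickle.load(open("pics/c_top.pkl","rb"))
yc,yd=yell("c"),yell("d")
for name,a,b in (("top",yc[0],yd[2]),("filled",yc[1],yd[1])):
    def ends(o): p=np.array(o[3]); return (p[0]+p[3])/2,(p[1]+p[2])/2
    ea,eb=ends(a),ends(b)
    P=[tri([(C,ea[i]),(D,eb[i])]) for i in (0,1)]; c=tri([(C,a[0]),(D,b[0])])
    d=P[1]-P[0]
    print(name,np.round(P,4).tolist(),"c",c.round(4),"len",np.linalg.norm(d).round(4),"yaw dock",np.degrees(np.arctan2(d[1],d[0]))+90)
    print(" proj top",proj(T,c))
# detections
for n in ("impeller_loose","impeller_above","lug","label_end","plain_end"):
  imaging
for t in "cd":
    im=cv2.imread(f"pics/{t}_wrist.png"); g=cv2.cvtColor(im,cv2.COLOR_BGR2HSV)
    print(t, im[187,215] if t=="c" else im[250,217])
E
```

```text
top [[0.5781, -0.0692, 0.1152], [0.5976, -0.1346, 0.1146]] c [ 0.5879 -0.102   0.1148] len 0.0682 yaw dock 16.62792726012674
 proj top [[306.68235668 182.30986693]]
filled [[0.5469, 0.0346, 0.0672], [0.5659, -0.0308, 0.0677]] c [0.5563 0.0021 0.0676] len 0.0681 yaw dock 16.152314761644945
 proj top [[263.33043846 199.34547103]]
c [79 81 79]
d [43 43 39]
```

Request:
servo_tool(rows=[-0.005,0.005,0.01,0,0,-8.5,-0.01,0.01,0.02,0,0,-17,-0.015,0.015,0.03,0,0,-25.5,-0.02,0.02,0.04,0,0,-34,-0.025,0.025,0.05,0,0,-42.5,-0.03,0.03,0.06,0,0,-51,-0.035,0.035,0.07,0,0,-59.5,-0.04,0.04,0.08,0,0,-68,-0.045,0.045,0.09,0,0,-76.5,-0.05,0.05,0.1,0,0,-85,-0.057,0.055,0.1,0,0,-92.4,-0.057,0.055,0.1,0,0,-92.4], fingers=0.035)

```text
clock: 3.65
tcp_pos: [0.5872, -0.1028, 0.2024]
tcp_rot: [[-0.283, 0.959, 0.001], [0.959, 0.283, -0.0], [-0.001, 0.001, -1.0]]
contact_force: [1.1, -0.4, 0.4]
gripper_width: 0.0346
```

Request:
servo_tool(rows=[0,0,0,0,0,0,0,0,0,0,0,0])

```text
clock: 3.85
tcp_pos: [0.5886, -0.1017, 0.2021]
tcp_rot: [[-0.28, 0.96, 0.001], [0.96, 0.28, -0.0], [-0.001, 0.001, -1.0]]
contact_force: [-0.1, -0.0, -0.1]
gripper_width: 0.0352
```

```bash
python3 snap.py e wrist top
```

```text
[-0.171  0.193  0.236  1.614  0.     1.115] 3.95 [ 0.58870133 -0.10156643  0.2016799 ]
```

View pics/e_wrist.png

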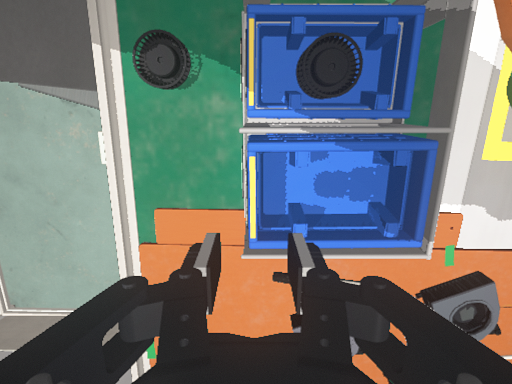

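The wrist view from above the pile shows both strips, filled (250,62) and pile (253,197). The loose impeller is at (160,59), and the fingers straddle the strip's columns. Next I'll cross-check with this third view.

```bash
python3 - <<'E'
from h import *; from strips import yell; import pickle
L=lambda t,c="wrist":pickle.load(open(f"pics/{t}_{c}.pkl","rb"))
C,D,E=L("c"),L("d"),L("e")
for o in yell("e"): print(o[0],o[1],o[2],np.array(o[3]).tolist())
ye=yell("e"); ye=[o for o in ye if 240<o[0][0]<262]
ye.sort(key=lambda o:o[0][1])
fil,top=ye[0],ye[-1]
for n,pc,pd,o in (("top",(305.2,127.9),(300,220.6),top),("fil",(210.8,129.8),(214.2,211.4),fil)):
    print(n,"c-e",tri([(C,pc),(E,o[0])]).round(4),"d-e",tri([(D,pd),(E,o[0])]).round(4),"all",tri([(C,pc),(D,pd),(E,o[0])]).round(4))
    p=np.array(o[3]); z=.1135 if n=="top" else .066
    q=[atz(E,x,z) for x in p]; print(np.round(q,4).tolist())
for n in ("impeller_loose","lug","impeller_above"):
    for r in imaging.silhouettes("wrist",n)[:2]:
        rg=r['region']; ys,xs=np.nonzero(rg); print(n,r['conf'],r['centre'],rg.sum(),xs.min(),xs.max(),ys.min(),ys.max())
print("imp", [atz(E,(160,59),z).round(4) for z in (0,.02)], [atz(C,(215,187),z).round(4) for z in (0,.02)])
E
```

```text
[251.   61.2] 433 [86.  4.] [[249.0, 18.0], [253.0, 18.0], [253.0, 104.0], [249.0, 104.0]]
[499.3 116.1] 1782 [115.  30.] [[481.0, 45.0], [511.0, 45.0], [511.0, 160.0], [481.0, 160.0]]
[252.2 197. ] 405 [80.1  5. ] [[249.0, 157.0], [254.0, 156.89999389648438], [255.1999969482422, 237.0], [250.1999969482422, 237.10000610351562]]
top c-e [ 0.5875 -0.1025  0.1095] d-e [ 0.5872 -0.1026  0.112 ] all [ 0.5874 -0.1022  0.1127]
[[0.5755, -0.0706, 0.1135], [0.5793, -0.0695, 0.1135], [0.5994, -0.1349, 0.1135], [0.5954, -0.1362, 0.1135]]
fil c-e [0.5554 0.0036 0.0613] d-e [0.5559 0.0018 0.0662] all [0.5559 0.0023 0.0667]
[[0.5449, 0.034, 0.066], [0.5481, 0.035, 0.066], [0.5672, -0.0311, 0.066], [0.5638, -0.0321, 0.066]]
impeller_loose 0.74 [160.1, 58.5] 2578 133 190 30 88
lug 0.76 [353.5, 50.9] 16072 245 424 4 119
impeller_above 0.56 [330.9, 68.3] 3106 299 360 33 97
imp [array([ 0.4586, -0.014 ,  0.    ]), array([ 0.465 , -0.0152,  0.02  ])] [array([ 0.4655, -0.0126,  0.    ]), array([ 0.4713, -0.0139,  0.02  ])]
```

Request:
servo_tool(rows=[0,-0.0015,0.025,0,0,0,0,-0.0015,0.05,0,0,0,0,-0.0015,0.07,0,0,0,0,-0.0015,0.085,0,0,0,0,-0.0015,0.096,0,0,0,0,-0.0015,0.104,0,0,0,0,-0.0015,0.11,0,0,0,0,-0.0015,0.114,0,0,0,0,-0.0015,0.114,0,0,0])

```text
clock: 5.0
tcp_pos: [0.5871, -0.1022, 0.0871]
tcp_rot: [[-0.283, 0.959, -0.0], [0.959, 0.283, 0.0], [0.0, -0.0, -1.0]]
contact_force: [0.3, 0.1, -0.3]
gripper_width: 0.0348
```

```bash
python3 snap.py f wrist scene; python3 - <<'E'
import cv2,numpy as np
a=cv2.imread("pics/f_wrist.png");b=cv2.imread("pics/f_scene.png")[130:290,180:380]
cv2.imwrite("pics/f2.png",np.hstack([cv2.resize(a,(400,300)),cv2.resize(b,(400,320))[:300]]))
E
```

```text
[-0.172  0.189  0.012  1.394 -0.     1.112] 5.1 [ 0.58739013 -0.10221299  0.08777908]
```

View pics/f2.png

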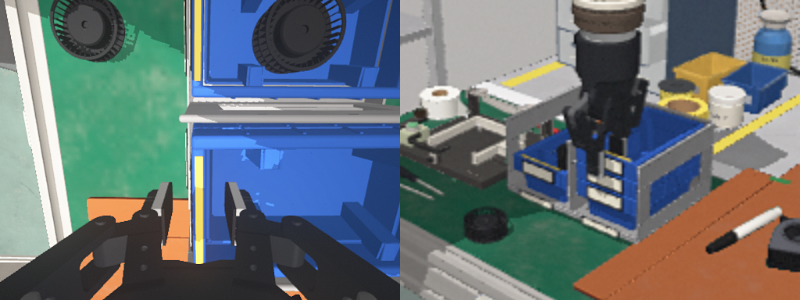

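The fingers straddle the label-end rim: the strip (about col 198) lies between the pads at 165 and 232, and there is no contact. I'll close on it.

Request:
servo_tool(rows=[0,0,0,0,0,0,0,0,0,0,0,0,0,0,0,0,0,0,0,0,0,0,0,0,0,0,0,0,0,0], fingers=0, force=60)

```text
clock: 5.6
tcp_pos: [0.5876, -0.1022, 0.0888]
tcp_rot: [[-0.283, 0.959, 0.002], [0.959, 0.283, -0.0], [-0.001, 0.002, -1.0]]
contact_force: [-2.4, -0.5, 6.8]
gripper_width: 0.0087
```

Request:
servo_tool(rows=[0,0,-0.005,0,0,0,0,0,-0.015,0,0,0,0,0,-0.03,0,0,0,0,0,-0.045,0,0,0,0,0,-0.06,0,0,0,0,0,-0.08,0,0,0,0,0,-0.1,0,0,0,0,0,-0.12,0,0,0,0,0,-0.13,0,0,0,0,0,-0.13,0,0,0])

```text
clock: 6.6
tcp_pos: [0.5878, -0.1023, 0.2193]
tcp_rot: [[-0.283, 0.959, 0.003], [0.959, 0.283, -0.001], [-0.001, 0.002, -1.0]]
contact_force: [-0.3, -0.0, -1.8]
gripper_width: 0.0076
```

```bash
python3 snap.py g wrist scene top; python3 - <<'E'
import cv2,numpy as np
a=cv2.imread("pics/g_wrist.png");b=cv2.imread("pics/g_scene.png")[80:280,180:430]
cv2.imwrite("pics/g2.png",np.hstack([cv2.resize(a,(400,300)),cv2.resize(b,(400,320))[:300]]))
im=cv2.imread("pics/g_top.png")[90:260,200:440]
cv2.imwrite("pics/g3.png",cv2.resize(im,None,fx=3.3,fy=3.3,interpolation=cv2.INTER_CUBIC))
E
```

```text
[-0.172  0.195  0.267  1.644 -0.     1.112] 6.75 [ 0.58690203 -0.10215472  0.21632074]
```

View pics/g2.png

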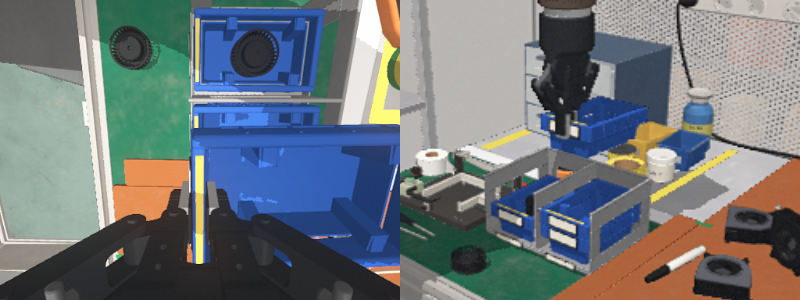

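View pics/g3.png

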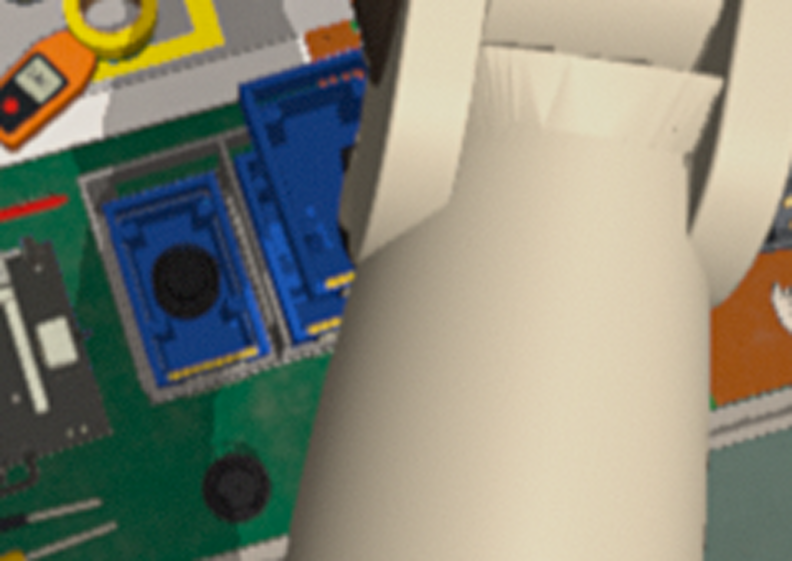

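Only the top tote came up. It hangs level and the two below stay in the dock. Now I'll work out the patch on the board.

```bash
python3 - <<'E'
from h import *; import pickle
L=lambda t,c="wrist":pickle.load(open(f"pics/{t}_{c}.pkl","rb"))
C,D,T=L("c"),L("d"),L("c","top")
c2=lambda p:(100+p[0]*.515,p[1]*.515)
crop=lambda p:(160+p[0]/2.66,110+p[1]/2.66)
print("pen tip tri",tri([(C,c2((566,193))),(D,c2((545,344)))]))
print("board corner dock tri",atz(C,c2((497,415)),.008))
for n,p in dict(pentip=(495,150),fan1=(550,110),fan2=(608,62),tray=(690,155),trayTL=(667,75),calip=(733,190),calipb=(762,232),front1=(515,320),front2=(790,262),dockR=(450,190),ctr=(590,215)).items():
    w=atz(T,crop(p),.008); 
    u=np.array([.9593,.2823]);v=np.array([-.2823,.9593]); d=w[:2]-np.array([.640,-.030])
    print(n,w.round(3),"dock xy",round(d@u,3),round(d@v,3))
E
```

```text
pen tip tri [ 0.65008543 -0.2195331   0.0249098 ]
board corner dock tri [ 0.47913942 -0.23562602  0.008     ]
pentip [ 0.65  -0.224  0.008] dock xy -0.045 -0.189
fan1 [ 0.69  -0.282  0.008] dock xy -0.023 -0.256
fan2 [ 0.74  -0.346  0.008] dock xy 0.007 -0.331
tray [ 0.64  -0.42   0.008] dock xy -0.11 -0.375
trayTL [ 0.725 -0.405  0.008] dock xy -0.025 -0.384
calip [ 0.603 -0.46   0.008] dock xy -0.157 -0.402
calipb [ 0.56  -0.485  0.008] dock xy -0.206 -0.413
front1 [ 0.478 -0.233  0.008] dock xy -0.213 -0.149
front2 [ 0.529 -0.509  0.008] dock xy -0.242 -0.428
dockR [ 0.61  -0.176  0.008] dock xy -0.07 -0.131
ctr [ 0.581 -0.315  0.008] dock xy -0.137 -0.256
```

Request:
servo_tool(rows=[-0.01,-0.003,0,0,0,-4,-0.03,-0.009,0,0,0,-11,-0.052,-0.015,0,0,0,-19,-0.075,-0.022,0,0,0,-27,-0.098,-0.029,0,0,0,-35,-0.121,-0.036,0,0,0,-43,-0.144,-0.042,0,0,0,-51,-0.167,-0.049,0,0,0,-59,-0.19,-0.056,0,0,0,-67,-0.213,-0.063,0,0,0,-75,-0.236,-0.07,0,0,0,-83,-0.251,-0.074,0,0,0,-90])

```text
clock: 7.95
tcp_pos: [0.5866, -0.3653, 0.2156]
tcp_rot: [[-0.958, -0.287, -0.002], [-0.287, 0.958, 0.001], [0.002, 0.001, -1.0]]
contact_force: [-0.5, -0.0, -1.3]
gripper_width: 0.0076
```

Request:
servo_tool(rows=[0,0,0.03,0,0,0,0,0,0.06,0,0,0,0,0,0.09,0,0,0,0,0,0.11,0,0,0,0,0,0.12,0,0,0,0,0,0.12,0,0,0])

```text
clock: 8.55
tcp_pos: [0.5863, -0.3633, 0.0951]
tcp_rot: [[-0.959, -0.283, -0.003], [-0.283, 0.959, 0.002], [0.002, 0.003, -1.0]]
contact_force: [0.4, 0.3, -1.3]
gripper_width: 0.0074
```

```bash
python3 snap.py k wrist scene; python3 - <<'E'
import cv2,numpy as np
a=cv2.imread("pics/k_wrist.png");b=cv2.imread("pics/k_scene.png")[130:350,200:500]
cv2.imwrite("pics/k2.png",np.hstack([cv2.resize(a,(400,300)),cv2.resize(b,(400,300))]))
E
```

```text
[-0.555  0.419  0.318  1.469 -0.    -0.841] 8.65 [ 0.5873172  -0.36394944  0.09806299]
```

View pics/k2.png

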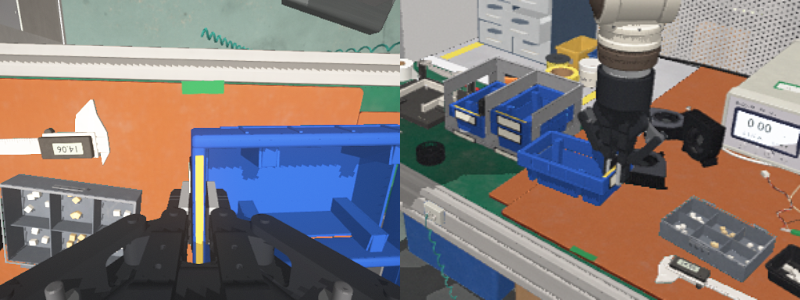

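The tote is over the clear board patch, well away from the tray, caliper and fan. Lowering it now.

Request:
servo_tool(rows=[0,0,0.015,0,0,0,0,0,0.03,0,0,0,0,0,0.042,0,0,0,0,0,0.05,0,0,0,0,0,0.053,0,0,0,0,0,0.055,0,0,0,0,0,0.057,0,0,0,0,0,0.057,0,0,0])

```text
clock: 9.45
tcp_pos: [0.5873, -0.3641, 0.0408]
tcp_rot: [[-0.959, -0.283, 0.001], [-0.283, 0.959, -0.001], [-0.001, -0.001, -1.0]]
contact_force: [-0.7, -1.4, 1.5]
gripper_width: 0.0076
```

```bash
python3 -c "
from h import *
s=bot.read_state();print(s['tcp_pos'],s['contact_force'],s['ft_torque'])"
```

```text
[ 0.5873441  -0.36405856  0.04082627] [-0.70146491 -1.408292    1.54832769] [0.22934531 0.23724677 0.09469421]
```

Request:
servo_tool(rows=[0,0,0.0015,0,0,0,0,0,0.003,0,0,0,0,0,0.003,0,0,0])

```text
clock: 9.75
tcp_pos: [0.5876, -0.3647, 0.0384]
tcp_rot: [[-0.959, -0.282, 0.002], [-0.282, 0.959, -0.002], [-0.001, -0.002, -1.0]]
contact_force: [-1.2, -3.2, 5.7]
gripper_width: 0.0077
```

Request:
servo_tool(rows=[0,0,0.001,0,0,0,0,0,0.002,0,0,0,0,0,0.002,0,0,0])

```text
clock: 10.05
tcp_pos: [0.5879, -0.365, 0.0371]
tcp_rot: [[-0.959, -0.282, 0.003], [-0.282, 0.959, -0.002], [-0.002, -0.003, -1.0]]
contact_force: [-0.3, -4.5, 9.4]
gripper_width: 0.0074
```

Seated with 9 N. Now I'll let go and rise.

Request:
servo_tool(rows=[0,0,0,0,0,0,0,0,0,0,0,0,0,0,0,0,0,0,0,0,-0.01,0,0,0,0,0,-0.03,0,0,0,0,0,-0.06,0,0,0,0,0,-0.1,0,0,0,0,0,-0.14,0,0,0,0,0,-0.14,0,0,0], fingers=0.032)

```text
clock: 10.95
tcp_pos: [0.5887, -0.3647, 0.1829]
tcp_rot: [[-0.959, -0.283, 0.008], [-0.283, 0.959, -0.005], [-0.006, -0.007, -1.0]]
contact_force: [1.0, -0.5, 0.4]
gripper_width: 0.0321
```

```bash
python3 snap.py m wrist scene; python3 - <<'E'
import cv2,numpy as np
a=cv2.imread("pics/m_wrist.png");b=cv2.imread("pics/m_scene.png")[130:350,200:500]
cv2.imwrite("pics/m2.png",np.hstack([cv2.resize(a,(400,300)),cv2.resize(b,(400,300))]))
E
```

```text
[-0.555  0.427  0.481  1.622  0.    -0.841] 11.05 [ 0.58767646 -0.36409634  0.176997  ]
```

View pics/m2.png

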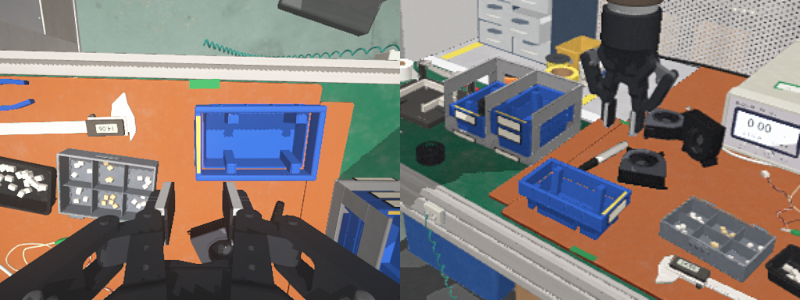

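The tote stands flat on the board, label end away from the dock, and is let go. Next the impeller: move over it with the fingers open and look.

Request:
servo_tool(rows=[0.002,0.04,0,0,0,0,0.004,0.08,0.003,0,0,0,0.006,0.12,0.006,0,0,0,0.008,0.16,0.009,0,0,0,0.01,0.2,0.012,0,0,0,0.012,0.24,0.015,0,0,0,0.014,0.28,0.018,0,0,0,0.016,0.32,0.021,0,0,0,0.017,0.35,0.024,0,0,0,0.018,0.37,0.027,0,0,0,0.018,0.37,0.027,0,0,0], fingers=0.075)

```text
clock: 12.15
tcp_pos: [0.4638, -0.0122, 0.147]
tcp_rot: [[-0.958, -0.285, -0.002], [-0.285, 0.958, 0.0], [0.002, 0.001, -1.0]]
contact_force: [0.0, -0.3, 0.4]
gripper_width: 0.0754
```

```bash
python3 snap.py n wrist top; python3 - <<'E'
import cv2,numpy as np
a=cv2.imread("pics/n_wrist.png")
cv2.imwrite("pics/n2.png",cv2.resize(a[60:330,150:420],None,fx=2.1,fy=2.1,interpolation=cv2.INTER_CUBIC))
E
```

```text
[-0.03  -0.13  -0.199  1.503 -0.    -0.318] 12.25 [ 0.46490487 -0.01394947  0.14757146]
```

View pics/n_wrist.png

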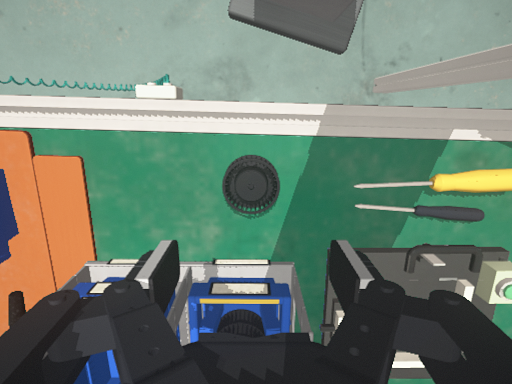

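View pics/n2.png

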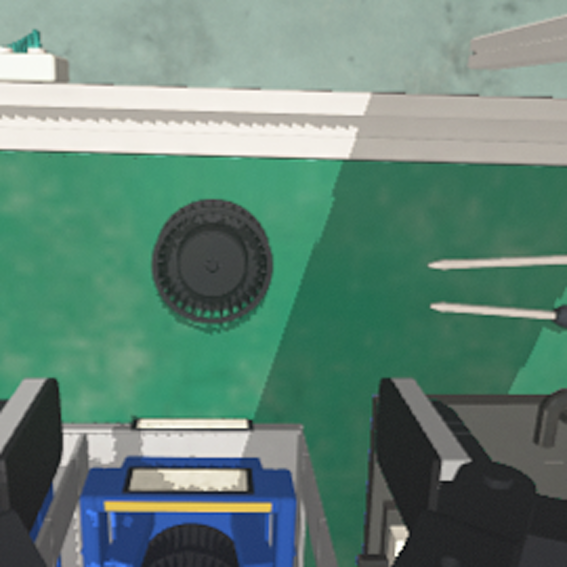

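The impeller is at (251,186) in the wrist view, clear of the dock and the screwdrivers. I'll triangulate it and try to read its flats.

```bash
python3 - <<'E'
from h import *; import pickle
L=lambda t,c="wrist":pickle.load(open(f"pics/{t}_{c}.pkl","rb"))
C,E,N,M=L("c"),L("e"),L("n"),L("m")
T=L("n","top")
r=imaging.silhouettes("wrist","impeller_loose")
for x in r[:2]: print(x['conf'],x['centre'],x['region'].sum())
im=cv2.imread("pics/n_wrist.png"); v=im.max(2)
m=(v<75).astype(np.uint8); m[:, :200]=0; m[:140]=0; m[228:]=0; m[:,300:]=0
n,l,st,ce=cv2.connectedComponentsWithStats(m); i=1+st[1:,4].argmax(); m=(l==i).astype(np.uint8)
cs=max(cv2.findContours(m,cv2.RETR_EXTERNAL,cv2.CHAIN_APPROX_NONE)[0],key=cv2.contourArea)[:,0]
print("blob",st[i],ce[i], cv2.minEnclosingCircle(cs))
# hub centre (top cap) 
def blob(tag,box):
    im=cv2.imread(f"pics/{tag}_wrist.png"); v=im.max(2); x0,x1,y0,y1=box; mm=np.zeros_like(v); mm[y0:y1,x0:x1]=(v[y0:y1,x0:x1]<75)
    n,l,st,ce=cv2.connectedComponentsWithStats(mm); i=1+st[1:,4].argmax(); mk=(l==i).astype(np.uint8)
    c=max(cv2.findContours(mk,cv2.RETR_EXTERNAL,cv2.CHAIN_APPROX_NONE)[0],key=cv2.contourArea)
    return st[i],cv2.minEnclosingCircle(c)
for t,b in (("c",(180,250,160,215)),("e",(120,205,20,100))): print(t,blob(t,b))
w=np.array([atz(N,p,.02)[:2] for p in cs.astype(float)])
c=w.mean(0)
# caliper width vs angle
for a in range(0,180,10):
    d=np.array([np.cos(np.radians(a)),np.sin(np.radians(a))]); s=w@d; print(a,round((s.max()-s.min())*1000,1),end="; ")
print()
print("N z0/.02",atz(N,(251,186),0),atz(N,(251,186),.02))
print("tri hub n-e",tri([(N,(251,186)),(E,(160,59))]),"n-c",tri([(N,(251,186)),(C,(215,187))]))
from strips import yell
for o in yell("m"): 
    print(o[0],o[1],o[2],atz(M,o[0],.06))
E
```

```text
0.9 [249.0, 182.5] 2676
blob [ 223  155   56   59 2344] [250.84513652 184.25554608] ((250.7851104736328, 184.1404266357422), 29.16584014892578)
c (array([198, 171,  35,  35, 541], dtype=int32), ((215.0164794921875, 188.95054626464844), 18.05990982055664))
e (array([ 133,   29,   58,   60, 2483], dtype=int32), ((160.6851806640625, 59.83333206176758), 31.689231872558594))
0 56.0; 10 55.9; 20 56.4; 30 55.9; 40 55.8; 50 55.7; 60 54.9; 70 54.2; 80 53.3; 90 53.1; 100 52.7; 110 52.3; 120 52.7; 130 53.5; 140 54.1; 150 54.8; 160 55.3; 170 55.7; 
N z0/.02 [ 0.46894688 -0.01404271  0.        ] [ 0.46389504 -0.01536257  0.02      ]
tri hub n-e [ 0.46437061 -0.01515031  0.01811723] n-c [ 0.46735933 -0.01372157  0.0063395 ]
[253.4 184.3] 300 [72.   4.1] [ 0.58688682 -0.3671679   0.06      ]
[135.3 209. ] 22 [4. 5.] [ 0.64222308 -0.46813488  0.06      ]
[145.6 256.8] 40 [17.4  8.1] [ 0.68960831 -0.44947737  0.06      ]
[504.1 272. ] 74 [ 4. 14.] [ 0.60263632 -0.09899925  0.06      ]
```

Request:
servo_tool(rows=[0.0007,-0.001,0.03,0,0,0,0.0007,-0.001,0.06,0,0,0,0.0007,-0.001,0.09,0,0,0,0.0007,-0.001,0.115,0,0,0,0.0007,-0.001,0.13,0,0,0,0.0007,-0.001,0.138,0,0,0,0.0007,-0.001,0.142,0,0,0,0.0007,-0.001,0.145,0,0,0,0.0007,-0.001,0.145,0,0,0])

```text
clock: 13.2
tcp_pos: [0.4652, -0.0154, 0.0037]
tcp_rot: [[-0.959, -0.282, 0.001], [-0.282, 0.959, -0.0], [-0.001, -0.0, -1.0]]
contact_force: [-0.4, -0.8, -0.0]
gripper_width: 0.0753
```

```bash
python3 snap.py o wrist scene; python3 - <<'E'
import cv2,numpy as np
a=cv2.imread("pics/o_wrist.png");b=cv2.imread("pics/o_scene.png")[150:290,160:340]
cv2.imwrite("pics/o2.png",np.hstack([cv2.resize(a,(400,300)),cv2.resize(b,(400,300))]))
E
```

```text
[-0.033 -0.081 -0.434  1.217 -0.    -0.319] 13.3 [ 0.46533089 -0.01527381  0.00397594]
```

View pics/o2.png

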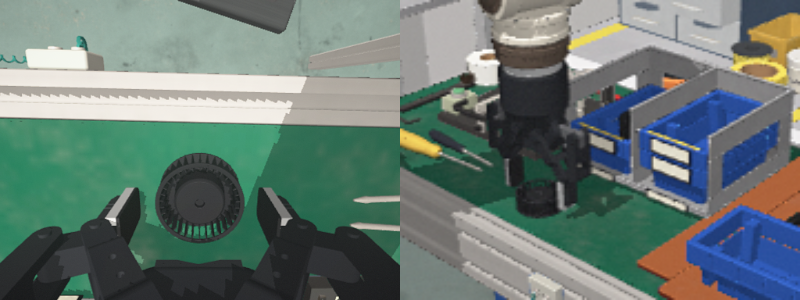

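The impeller sits between the pads (crop 200,200; pads at 125 and 275). I'll lower 3 mm and close gently.

Request:
servo_tool(rows=[0,0,0.003,0,0,0,0,0,0.003,0,0,0,0,0,0.003,0,0,0,0,0,0.003,0,0,0,0,0,0.003,0,0,0,0,0,0.003,0,0,0], fingers=0.03, force=25)

```text
clock: 13.9
tcp_pos: [0.4653, -0.0152, 0.0007]
tcp_rot: [[-0.959, -0.283, 0.001], [-0.283, 0.959, -0.0], [-0.001, -0.0, -1.0]]
contact_force: [-0.4, -0.0, 5.6]
gripper_width: 0.0547
```

Request:
servo_tool(rows=[0,0,-0.01,0,0,0,0,0,-0.03,0,0,0,0,0,-0.06,0,0,0,0,0,-0.09,0,0,0,0,0,-0.12,0,0,0,0,0,-0.12,0,0,0])

```text
clock: 14.5
tcp_pos: [0.4665, -0.0152, 0.1247]
tcp_rot: [[-0.959, -0.283, 0.006], [-0.283, 0.959, -0.0], [-0.006, -0.002, -1.0]]
contact_force: [0.8, 0.4, -0.6]
gripper_width: 0.0542
```

```bash
python3 snap.py p wrist scene; python3 - <<'E'
import cv2,numpy as np
a=cv2.imread("pics/p_wrist.png");b=cv2.imread("pics/p_scene.png")[120:260,160:340]
cv2.imwrite("pics/p2.png",np.hstack([cv2.resize(a,(400,300)),cv2.resize(b,(400,300))]))
E
```

```text
[-0.033 -0.13  -0.25   1.45   0.    -0.319] 14.6 [ 0.46511612 -0.01518229  0.12089794]
```

View pics/p2.png

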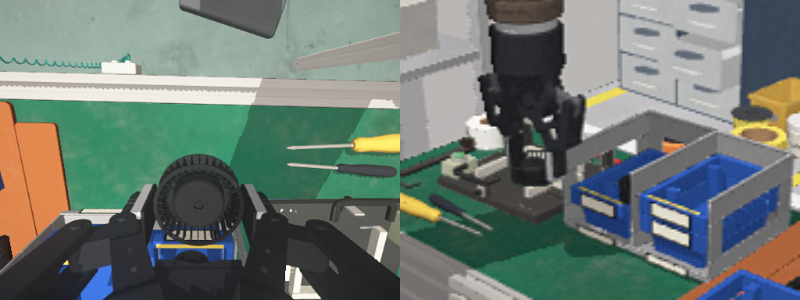

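The impeller is held level between the pads. Carrying it over the tote.

Request:
servo_tool(rows=[-0.001,-0.015,0,0,0,0,-0.003,-0.045,0,0,0,0,-0.005,-0.08,0,0,0,0,-0.007,-0.115,0,0,0,0,-0.009,-0.15,0,0,0,0,-0.011,-0.185,0,0,0,0,-0.013,-0.22,0,0,0,0,-0.016,-0.25,0,0,0,0,-0.017,-0.275,0,0,0,0,-0.018,-0.29,0,0,0,0,-0.018,-0.292,0,0,0,0,-0.018,-0.292,0,0,0,0])

```text
clock: 15.8
tcp_pos: [0.564, -0.2907, 0.1189]
tcp_rot: [[-0.959, -0.282, -0.002], [-0.282, 0.959, 0.001], [0.002, 0.002, -1.0]]
contact_force: [-1.0, 0.8, -0.3]
gripper_width: 0.0543
```

```bash
python3 snap.py q wrist scene; python3 - <<'E'
import cv2,numpy as np
a=cv2.imread("pics/q_wrist.png");b=cv2.imread("pics/q_scene.png")[130:310,240:440]
cv2.imwrite("pics/q2.png",np.hstack([cv2.resize(a,(400,300)),cv2.resize(b,(400,360))[:300]]))
from h import *; from strips import yell; import pickle
Q=pickle.load(open("pics/q_wrist.pkl","rb"));M=pickle.load(open("pics/m_wrist.pkl","rb"))
for o in yell("q"):
    print(o[0],o[1],o[2],atz(Q,o[0],.06), tri([(Q,o[0]),(M,(253.4,184.3))]))
E
```

```text
[-0.474  0.277  0.179  1.474  0.    -0.761] 15.9 [ 0.56423424 -0.28974107  0.11973207]
[143.3 211.5] 554 [91.1  6.2] [ 0.58696541 -0.36749123  0.06      ] [ 0.58663606 -0.36724466  0.06082312]
[ 31.7 260. ] 32 [8.6 8.2] [ 0.64925018 -0.44152014  0.06      ] [ 0.56199828 -0.37227924  0.16995175]
[ 26.1 290.4] 54 [ 7.1 15.9] [ 0.6774634  -0.44357472  0.06      ] [ 0.562763   -0.36971079  0.17911993]
[ 37.6 289.5] 39 [9.2 9.9] [ 0.67411606 -0.43501635  0.06      ] [ 0.56409422 -0.36892809  0.17553017]
[ 42.6 300.1] 16 [7.2 5.4] [ 0.68280502 -0.43039259  0.06      ] [ 0.56474238 -0.36737905  0.1773001 ]
[491.4 323.9] 201 [ 5. 42.] [ 0.60317981 -0.07782802  0.06      ] [ 0.49336821 -0.37838069  0.32027707]
```

View pics/q2.png

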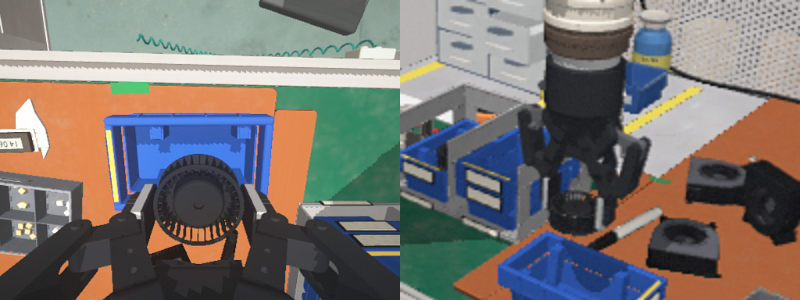

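The strip triangulates at (0.5868, -0.3673, 0.061), so the tote is level with its rim about 60 mm up and the impeller is over its middle at x ≈ +10 mm. Lowering it in.

Request:
servo_tool(rows=[0,0,0.015,0,0,0,0,0,0.035,0,0,0,0,0,0.055,0,0,0,0,0,0.075,0,0,0,0,0,0.09,0,0,0,0,0,0.099,0,0,0,0,0,0.103,0,0,0,0,0,0.106,0,0,0,0,0,0.106,0,0,0,0,0,0.106,0,0,0])

```text
clock: 16.9
tcp_pos: [0.5651, -0.2904, 0.015]
tcp_rot: [[-0.959, -0.283, 0.001], [-0.283, 0.959, -0.001], [-0.001, -0.001, -1.0]]
contact_force: [0.8, 0.2, 0.2]
gripper_width: 0.0546
```

```bash
python3 -c "
from h import *
s=bot.read_state();print(s['tcp_pos'],s['contact_force'],s['gripper_width'])"
```

```text
[ 0.56508727 -0.29039837  0.01503977] [0.79009261 0.16787491 0.22279691] 0.05459349094140056
```

Request:
servo_tool(rows=[0,0,0.0015,0,0,0,0,0,0.003,0,0,0,0,0,0.003,0,0,0])

```text
clock: 17.2
tcp_pos: [0.565, -0.2903, 0.0117]
tcp_rot: [[-0.959, -0.283, 0.001], [-0.283, 0.959, -0.0], [-0.001, -0.001, -1.0]]
contact_force: [0.1, -0.2, 2.0]
gripper_width: 0.0546
```

Light contact with the floor. Releasing and rising.

Request:
servo_tool(rows=[0,0,0,0,0,0,0,0,0,0,0,0,0,0,0,0,0,0,0,0,-0.01,0,0,0,0,0,-0.03,0,0,0,0,0,-0.06,0,0,0,0,0,-0.1,0,0,0,0,0,-0.14,0,0,0,0,0,-0.17,0,0,0,0,0,-0.17,0,0,0], fingers=0.066)

```text
clock: 18.2
tcp_pos: [0.5661, -0.2909, 0.1875]
tcp_rot: [[-0.959, -0.283, 0.007], [-0.283, 0.959, -0.004], [-0.006, -0.006, -1.0]]
contact_force: [0.0, -0.3, 0.6]
gripper_width: 0.0658
```

```bash
python3 snap.py r wrist scene; python3 - <<'E'
import cv2,numpy as np
a=cv2.imread("pics/r_wrist.png");b=cv2.imread("pics/r_scene.png")[170:320,260:460]
cv2.imwrite("pics/r2.png",np.hstack([cv2.resize(a,(400,300)),cv2.resize(b,(400,300))]))
from h import *; from strips import yell; import pickle
Q=pickle.load(open("pics/r_wrist.pkl","rb"));M=pickle.load(open("pics/m_wrist.pkl","rb"))
for o in yell("r"):
    if o[1]>150: print(o[0],o[1],o[2],o[3],atz(Q,o[0],.06), [atz(Q,p,.06).round(4) for p in o[3]])
E
```

```text
[-0.475  0.281  0.304  1.592 -0.    -0.761] 18.3 [ 0.56501617 -0.29036131  0.18239891]
[171.3 184.2] 333 [71.6  4.6] [[165.89999389648438, 149.0], [170.5, 148.60000610351562], [176.6999969482422, 219.89999389648438], [172.10000610351562, 220.3000030517578]] [ 0.58721348 -0.36715012  0.06      ] [array([ 0.5561, -0.3787,  0.06  ]), array([ 0.5545, -0.3748,  0.06  ]), array([ 0.6211, -0.3546,  0.06  ]), array([ 0.6228, -0.3589,  0.06  ])]
[445.9 269.5] 307 [ 3. 76.] [[408.0, 268.0], [484.0, 268.0], [484.0, 271.0], [408.0, 271.0]] [ 0.59584847 -0.07811899  0.06      ] [array([ 0.6053, -0.116 ,  0.06  ]), array([ 0.5832, -0.0417,  0.06  ]), array([ 0.5863, -0.04  ,  0.06  ]), array([ 0.6085, -0.1145,  0.06  ])]
```

View pics/r2.png

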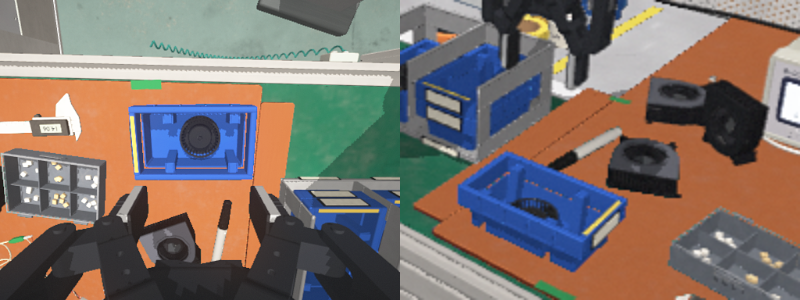

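View pics/r_wrist.png

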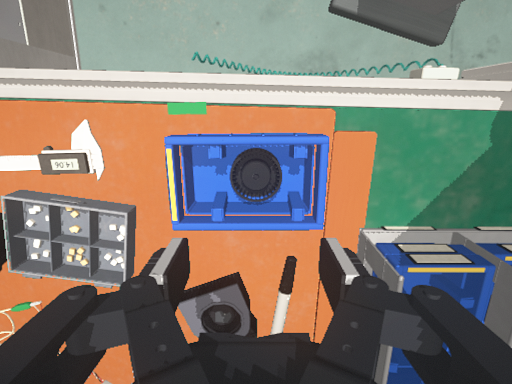

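The impeller lies flat in the tote at (256,175). I'll check the predicted plain-end rim position against the picture before going there.

```bash
python3 - <<'E'
from h import *; import pickle
R=pickle.load(open("pics/r_wrist.pkl","rb")); im=cv2.imread("pics/r_wrist.png")
O=np.array([.587,-.3672])+.071*np.array([-.284,.9588])
u=np.array([-.284,.9588]);v=np.array([-.9588,-.284])
def P(x,y,z): return np.r_[O+u*x+v*y,z]
print(O,P(.071,0,.06))
for pts in ([P(.067,y,.06) for y in (-.038,.038)],[P(.075,y,.06) for y in (-.046,.046)],[P(-.075,y,.06) for y in (-.046,.046)]):
    a,b=proj(R,np.array(pts)); cv2.line(im,tuple(a.astype(int)),tuple(b.astype(int)),(0,255,255),1); print(a,b)
cv2.imwrite("pics/r3.png",cv2.resize(im[110:250,140:350],None,fx=3.8,fy=3.8,interpolation=cv2.INTER_NEAREST))
E
```

```text
[ 0.566836  -0.2991252] [ 0.546672  -0.2310504  0.06     ]
[315.45144653 221.62544577] [320.35039593 143.28397377]
[323.11150689 229.19899362] [329.85541389 134.28143437]
[171.03540532 229.0557708 ] [162.69137359 134.4282672 ]
```

View pics/r3.png

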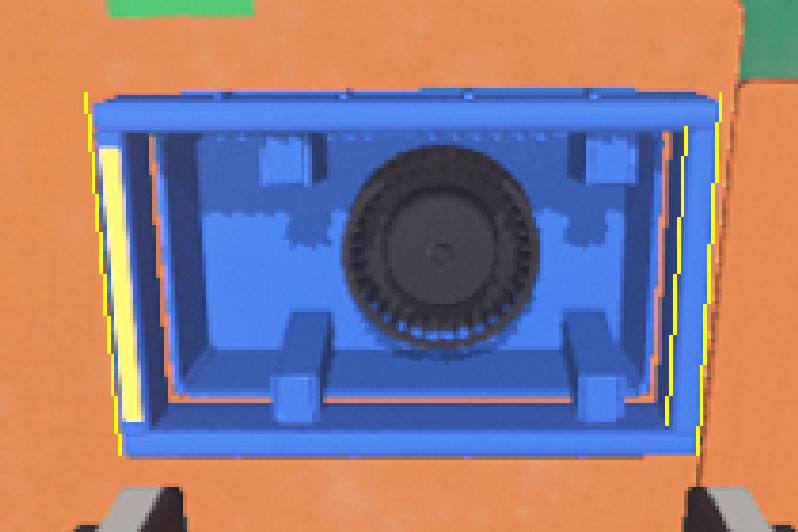

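The predicted rim lines fall on the plain end's rim to within about 1 px. Going there.

Request:
servo_tool(rows=[0,0.02,0,0,0,0,0,0.045,0.01,0,0,0,0.0005,0.062,0.03,0,0,0,0.0005,0.062,0.055,0,0,0,0.0005,0.062,0.08,0,0,0,0.0005,0.062,0.1,0,0,0,0.0005,0.062,0.115,0,0,0,0.0005,0.062,0.127,0,0,0,0.0005,0.062,0.136,0,0,0,0.0005,0.062,0.142,0,0,0,0.0005,0.062,0.144,0,0,0,0.0005,0.062,0.144,0,0,0], fingers=0.033)

```text
clock: 19.5
tcp_pos: [0.5468, -0.2309, 0.0375]
tcp_rot: [[-0.959, -0.283, 0.0], [-0.283, 0.959, -0.0], [-0.0, -0.0, -1.0]]
contact_force: [-0.2, -0.3, -0.0]
gripper_width: 0.0327
```

```bash
python3 snap.py s wrist scene; python3 - <<'E'
import cv2,numpy as np
a=cv2.imread("pics/s_wrist.png");b=cv2.imread("pics/s_scene.png")[150:310,220:420]
cv2.imwrite("pics/s2.png",np.hstack([cv2.resize(a,(400,300)),cv2.resize(b,(400,320))[:300]]))
E
```

```text
[-0.4    0.201 -0.07   1.298 -0.    -0.686] 19.6 [ 0.54701215 -0.23100722  0.0379425 ]
```

View pics/s2.png

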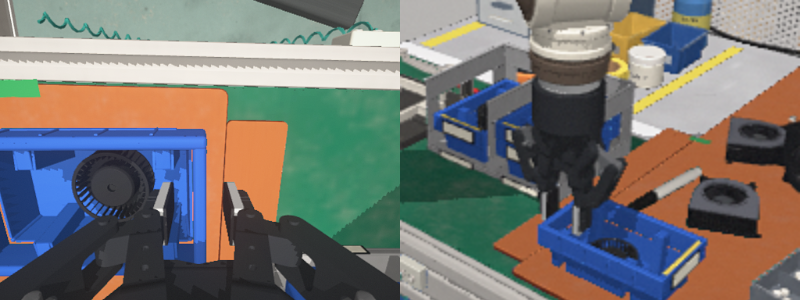

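The rim (crop col 200) is between the pads (163 and 230), and the inner finger clears the impeller. Closing.

Request:
servo_tool(rows=[0,0,0,0,0,0,0,0,0,0,0,0,0,0,0,0,0,0,0,0,0,0,0,0,0,0,0,0,0,0], fingers=0, force=65)

```text
clock: 20.1
tcp_pos: [0.547, -0.2309, 0.0379]
tcp_rot: [[-0.959, -0.283, 0.001], [-0.283, 0.959, -0.0], [-0.001, -0.001, -1.0]]
contact_force: [-0.5, 0.4, 5.5]
gripper_width: 0.0067
```

Request:
servo_tool(rows=[0,0,-0.004,0,0,0,0,0,-0.012,0,0,0,0,0,-0.025,0,0,0,0,0,-0.045,0,0,0,0,0,-0.07,0,0,0,0,0,-0.095,0,0,0,0,0,-0.12,0,0,0,0,0,-0.145,0,0,0,0,0,-0.165,0,0,0,0,0,-0.175,0,0,0,0,0,-0.175,0,0,0])

```text
clock: 21.2
tcp_pos: [0.5472, -0.2311, 0.2141]
tcp_rot: [[-0.959, -0.283, 0.002], [-0.283, 0.959, -0.001], [-0.002, -0.002, -1.0]]
contact_force: [0.2, -0.1, -1.0]
gripper_width: 0.0068
```

```bash
python3 snap.py t wrist scene; python3 - <<'E'
import cv2,numpy as np
a=cv2.imread("pics/t_wrist.png");b=cv2.imread("pics/t_scene.png")[60:260,220:470]
cv2.imwrite("pics/t2.png",np.hstack([cv2.resize(a,(400,300)),cv2.resize(b,(400,320))[:300]]))
E
```

```text
[-0.4    0.187  0.249  1.633  0.    -0.686] 21.3 [ 0.54655779 -0.23081915  0.21160394]
```

View pics/t2.png

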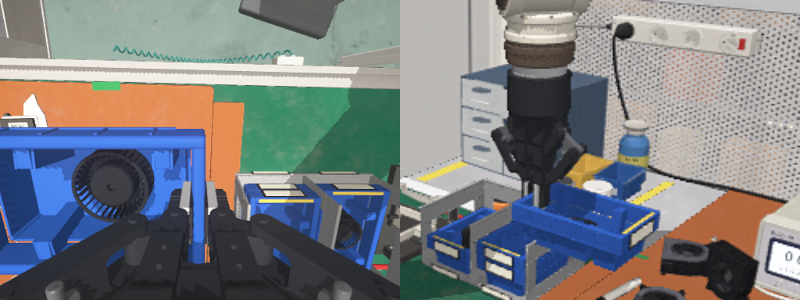

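The tote is lifted level with the impeller in it. Next I'll refine the filled tote's pose by overlaying its model outline on the d and e views.

```bash
cat > ov.py <<'E'
from h import *; import pickle
def outline(O,yaw,z,hx=.075,hy=.046):
    u=np.array([np.cos(yaw),np.sin(yaw)]);v=np.array([-u[1],u[0]])
    return np.array([np.r_[np.array(O)+u*x*hx+v*y*hy,z] for x,y in ((-1,-1),(-1,1),(1,1),(1,-1))])
if __name__=="__main__":
    yaw=np.radians(16.2); u=np.array([np.cos(yaw),np.sin(yaw)])
    F=np.array([.5559,.0021])+.071*u; Tt=None
    print("filled O",F)
    tiles=[]
    for t in "de":
        cam=pickle.load(open(f"pics/{t}_wrist.pkl","rb")); im=cv2.imread(f"pics/{t}_wrist.png")
        p=proj(cam,outline(F,yaw,.0652)); q=proj(cam,outline(F,yaw,.0652,.067,.038))
        big=cv2.resize(im,None,fx=4,fy=4,interpolation=cv2.INTER_CUBIC)
        for r in (p,q): cv2.polylines(big,[np.round((r+.5)*4-.5).astype(int).reshape(-1,1,2)],True,(0,255,255),1)
        x0,y0=(p.min(0)-8)*4; x1,y1=(p.max(0)+8)*4
        c=big[max(int(y0),0):int(y1),max(int(x0),0):int(x1)]; cv2.imwrite(f"pics/ov_{t}.png",c); print(c.shape)
E
python3 ov.py
```

```text
filled O [0.62408085 0.02190837]
(540, 388, 3)
(498, 789, 3)
```

View pics/ov_d.png

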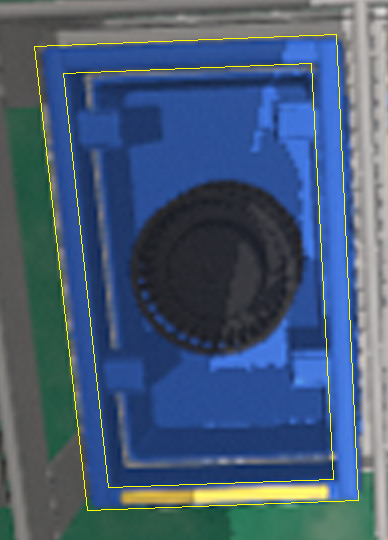

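View pics/ov_e.png

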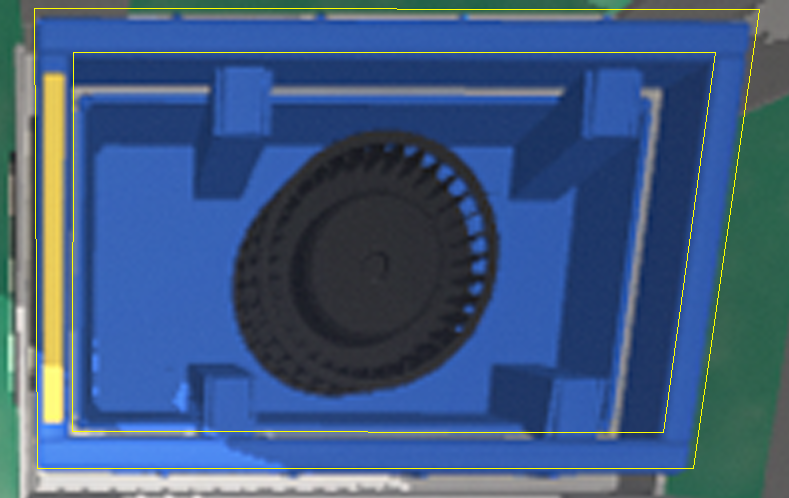

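The overlay matches the filled tote within about 2 px: centre near (0.624, 0.022), yaw about 16.1°. Swinging over to it, end for end.

Request:
servo_tool(rows=[-0.003,0.009,0,0,0,-4,-0.009,0.027,0,0,0,-11,-0.015,0.046,0,0,0,-19,-0.022,0.066,0,0,0,-27,-0.029,0.086,0,0,0,-35,-0.036,0.106,0,0,0,-43,-0.042,0.126,0,0,0,-51,-0.049,0.146,0,0,0,-59,-0.056,0.166,0,0,0,-67,-0.063,0.186,0,0,0,-75,-0.069,0.205,0,0,0,-83,-0.0745,0.2205,0,0,0,-89.7])

```text
clock: 22.5
tcp_pos: [0.5552, 0.0027, 0.2108]
tcp_rot: [[0.283, -0.959, -0.002], [-0.959, -0.283, -0.0], [-0.001, 0.002, -1.0]]
contact_force: [0.7, -0.9, -0.4]
gripper_width: 0.0067
```

Request:
servo_tool(rows=[0,0,0,0,0,0,0,0,0,0,0,0,0,0,0,0,0,0])

```text
clock: 22.8
tcp_pos: [0.5556, 0.0011, 0.2117]
tcp_rot: [[0.275, -0.961, -0.001], [-0.961, -0.275, -0.0], [-0.0, 0.001, -1.0]]
contact_force: [0.8, -1.1, -1.6]
gripper_width: 0.0066
```

```bash
python3 snap.py u wrist scene top; python3 - <<'E'
import cv2,numpy as np
from h import *
b=cv2.imread("pics/u_scene.png")[80:280,180:380]
im=cv2.imread("pics/u_top.png")[90:240,190:390]
cv2.imwrite("pics/u2.png",np.hstack([cv2.resize(im,(400,300)),cv2.resize(b,(400,400))[:300]]))
print(bot.read_state()['tcp_rot'].round(4))
E
```

```text
[ 0.002  0.095  0.147  1.623 -0.    -1.848] 22.95 [0.55575431 0.00106473 0.21211158]
[[ 2.760e-01 -9.612e-01 -2.000e-04]
 [-9.612e-01 -2.760e-01 -1.000e-04]
 [ 0.000e+00  3.000e-04 -1.000e+00]]
```

View pics/u2.png

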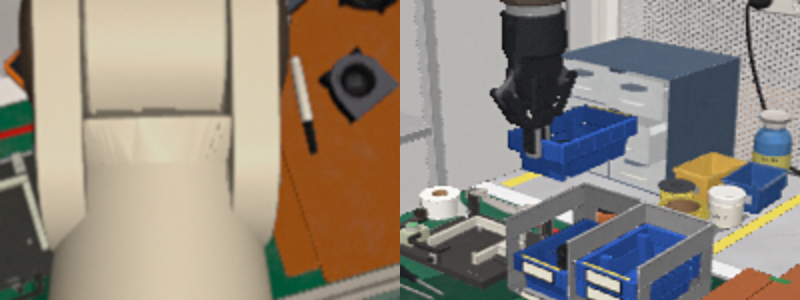

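View pics/u_wrist.png

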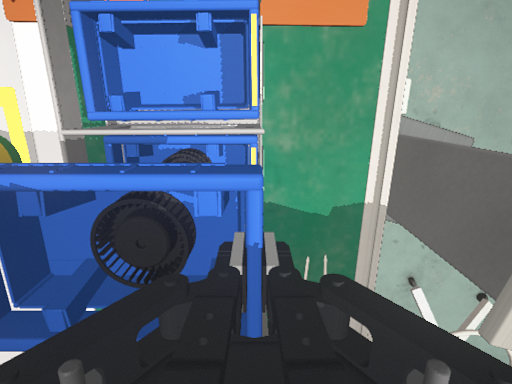

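```bash
python3 - <<'E'
from h import *; import pickle
U=pickle.load(open("pics/u_wrist.pkl","rb")); im=cv2.imread("pics/u_wrist.png")
tcp=np.array([.55575,.00107,.2121]); yaw=np.radians(16.0); u=np.array([np.cos(yaw),np.sin(yaw)]);v=np.array([-u[1],u[0]])
O=tcp[:2]+.071*u; zr=tcp[2]+.0221
from ov import outline
big=cv2.resize(im,None,fx=3,fy=3,interpolation=cv2.INTER_CUBIC)
for hx,hy,c in ((.075,.046,(0,255,255)),(.067,.038,(0,255,255))):
    p=proj(U,outline(O,yaw,zr,hx,hy)); cv2.polylines(big,[np.round((p+.5)*3-.5).astype(int).reshape(-1,1,2)],True,c,1)
F=np.array([.5557,.0020])+.071*np.array([np.cos(np.radians(16.1)),np.sin(np.radians(16.1))])
for hx,hy in ((.075,.046),(.067,.038)):
    p=proj(U,outline(F,np.radians(16.1),.0645,hx,hy)); cv2.polylines(big,[np.round((p+.5)*3-.5).astype(int).reshape(-1,1,2)],True,(0,0,255),1)
cv2.imwrite("pics/u3.png",big[360:960,0:800])
E
```

```text
(no output)
```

View pics/u3.png

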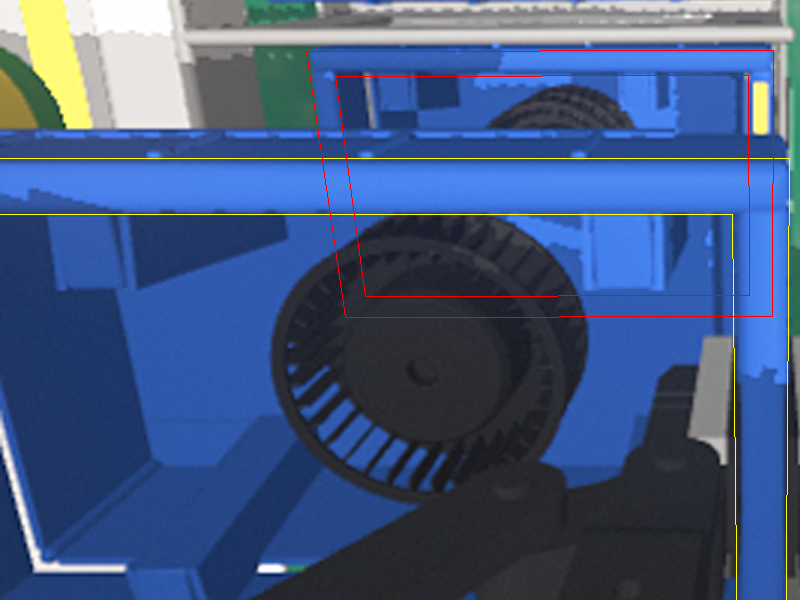

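Both models fit within about 1 px: held tote in yellow, filled tote in red. Descending to just above the filled tote's rim, then I'll look again.

Request:
servo_tool(rows=[-0.001,0,0.015,0,0,0,-0.001,0,0.035,0,0,0,-0.001,0,0.055,0,0,0,-0.001,0,0.075,0,0,0,-0.001,0,0.09,0,0,0,-0.001,0,0.1,0,0,0,-0.001,0,0.106,0,0,0,-0.001,0,0.11,0,0,0,-0.001,0,0.11,0,0,0])

```text
clock: 23.85
tcp_pos: [0.5556, 0.0026, 0.1023]
tcp_rot: [[0.278, -0.961, 0.0], [-0.961, -0.278, 0.0], [0.0, -0.0, -1.0]]
contact_force: [-0.6, 0.4, -0.5]
gripper_width: 0.0066
```

```bash
python3 snap.py v wrist scene; python3 - <<'E'
import cv2,numpy as np
from h import *
s=bot.read_state(); print(s['tcp_pos'],s['contact_force'],s['tcp_rot'].round(4).tolist())
b=cv2.imread("pics/v_scene.png")[140:290,200:350]
im=cv2.imread("pics/v_wrist.png")
cv2.imwrite("pics/v2.png",np.hstack([cv2.resize(im,(400,300)),cv2.resize(b,(400,400),interpolation=cv2.INTER_CUBIC)[:300]]))
E
```

```text
[ 0.005  0.089 -0.069  1.411 -0.    -1.847] 23.95 [0.5558707  0.00268247 0.10293237]
[0.5558707  0.00268247 0.10293237] [0.13365169 0.04050656 0.13225739] [[0.2777, -0.9607, 0.0009], [-0.9607, -0.2777, -0.0], [0.0003, -0.0009, -1.0]]
```

View pics/v2.png

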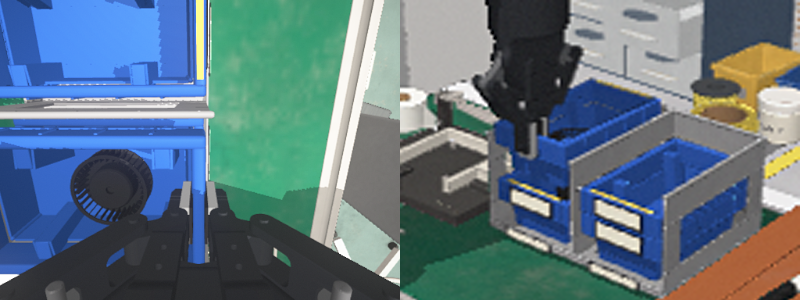

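Aligned above the filled tote, level and with no contact. Lowering slowly.

Request:
servo_tool(rows=[0.0005,0,0.002,0,0,0,0.0005,0,0.004,0,0,0,0.0005,0,0.006,0,0,0,0.0005,0,0.008,0,0,0,0.0005,0,0.0095,0,0,0,0.0005,0,0.011,0,0,0,0.0005,0,0.011,0,0,0])

```text
clock: 24.65
tcp_pos: [0.5555, 0.0022, 0.091]
tcp_rot: [[0.278, -0.961, -0.0], [-0.961, -0.278, -0.0], [-0.0, 0.0, -1.0]]
contact_force: [-0.1, -0.5, -2.1]
gripper_width: 0.0063
```

```bash
python3 -c "
from h import *
s=bot.read_state();print(s['tcp_pos'],s['contact_force'],s['ft_torque'],s['gripper_width'])"
```

```text
[0.55552855 0.00217443 0.090997  ] [-0.08596789 -0.46086899 -2.08736008] [-0.04892181  0.06626714 -0.01589544] 0.00629068345928862
```

Request:
servo_tool(rows=[0,0,0.001,0,0,0,0,0,0.002,0,0,0,0,0,0.002,0,0,0])

```text
clock: 24.95
tcp_pos: [0.5556, 0.0022, 0.0892]
tcp_rot: [[0.278, -0.961, -0.0], [-0.961, -0.278, 0.0], [-0.0, 0.0, -1.0]]
contact_force: [0.8, -0.1, -0.1]
gripper_width: 0.0068
```

Request:
servo_tool(rows=[0,0,0.001,0,0,0,0,0,0.001,0,0,0,0,0,0.0015,0,0,0,0,0,0.0015,0,0,0])

```text
clock: 25.35
tcp_pos: [0.5558, 0.0022, 0.0881]
tcp_rot: [[0.278, -0.961, 0.0], [-0.961, -0.278, -0.0], [0.0, -0.0, -1.0]]
contact_force: [-0.1, -0.8, 1.2]
gripper_width: 0.0069
```

Request:
servo_tool(rows=[0,0,0.0007,0,0,0,0,0,0.0012,0,0,0,0,0,0.0012,0,0,0])

```text
clock: 25.65
tcp_pos: [0.5557, 0.0021, 0.0879]
tcp_rot: [[0.278, -0.961, 0.001], [-0.961, -0.278, -0.0], [0.0, -0.001, -1.0]]
contact_force: [-5.7, 0.1, 10.6]
gripper_width: 0.0065
```

```bash
python3 snap.py w wrist scene; python3 - <<'E'
import cv2,numpy as np
from h import *
b=cv2.imread("pics/w_scene.png")[140:290,200:350]
im=cv2.imread("pics/w_wrist.png")
cv2.imwrite("pics/w2.png",np.hstack([cv2.resize(im,(400,300)),cv2.resize(b,(400,400),interpolation=cv2.INTER_CUBIC)[:300]]))
E
```

```text
[ 0.004  0.093 -0.095  1.383 -0.    -1.848] 25.75 [0.5556773  0.00212251 0.08784269]
```

View pics/w2.png

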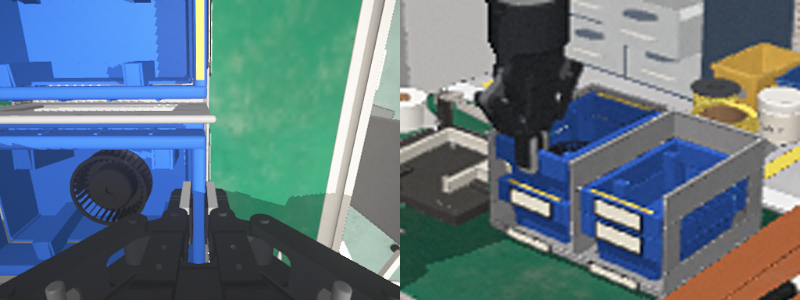

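It is seated on the lugs at the expected height (TCP 0.0879, expected 0.0884) with 11 N. Letting go and rising.

Request:
servo_tool(rows=[0,0,0,0,0,0,0,0,0,0,0,0,0,0,0,0,0,0,0,0,0,0,0,0,0,0,-0.005,0,0,0,0,0,-0.02,0,0,0,0,0,-0.045,0,0,0,0,0,-0.08,0,0,0,0,0,-0.115,0,0,0,0,0,-0.13,0,0,0,0,0,-0.13,0,0,0], fingers=0.03)

```text
clock: 26.85
tcp_pos: [0.5567, 0.0022, 0.2204]
tcp_rot: [[0.278, -0.961, 0.005], [-0.961, -0.278, 0.0], [0.001, -0.005, -1.0]]
contact_force: [-0.1, -0.4, -0.6]
gripper_width: 0.0304
```

```bash
python3 snap.py x wrist scene; python3 - <<'E'
import cv2,numpy as np
from h import *
b=cv2.imread("pics/x_scene.png")[140:290,200:350]
im=cv2.imread("pics/x_wrist.png")
cv2.imwrite("pics/x2.png",np.hstack([cv2.resize(im,(400,300)),cv2.resize(b,(400,400),interpolation=cv2.INTER_CUBIC)[:300]]))
E
```

```text
[ 0.004  0.095  0.157  1.632  0.    -1.848] 26.95 [0.55577103 0.00218935 0.21670857]
```

View pics/x2.png

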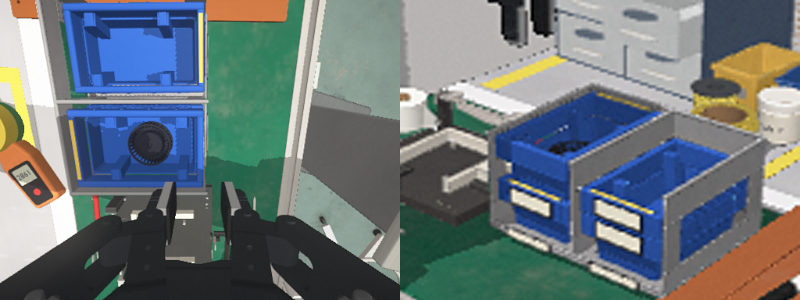

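The tote stands on the filled one, yellow label strip at the back and the impeller flat inside. I'll check pose and level by overlay, then back off.

Request:
servo_tool(rows=[0,0.03,-0.01,0,0,0,0,0.07,-0.03,0,0,0,0,0.11,-0.04,0,0,0,0,0.14,-0.05,0,0,0,0,0.15,-0.05,0,0,0,0,0.15,-0.05,0,0,0])

```text
clock: 27.55
tcp_pos: [0.4109, -0.0397, 0.2662]
tcp_rot: [[0.277, -0.961, 0.0], [-0.961, -0.277, 0.0], [0.0, -0.0, -1.0]]
contact_force: [0.2, 0.5, -0.1]
gripper_width: 0.03
```

```bash
python3 snap.py y wrist scene top; python3 - <<'E'
from h import *; from strips import yell; import pickle
from ov import outline
X,Y=[pickle.load(open(f"pics/{t}_wrist.pkl","rb")) for t in "xy"]
xs=[o for o in yell("x") if o[1]>80]; ys=[o for o in yell("y") if o[1]>80]
for o in xs: print("x",o[0],o[1],o[2],o[3])
for o in ys: print("y",o[0],o[1],o[2])
yaw=np.radians(16.1);u=np.array([np.cos(yaw),np.sin(yaw)]); F=np.array([.5557,.0020])+.071*u
print("expected label",F+.071*u)
im=cv2.imread("pics/x_wrist.png"); big=cv2.resize(im,None,fx=3,fy=3,interpolation=cv2.INTER_CUBIC)
for hx,hy in ((.075,.046),(.067,.038)):
    p=proj(X,outline(F,yaw,.1105,hx,hy)); cv2.polylines(big,[np.round((p+.5)*3-.5).astype(int).reshape(-1,1,2)],True,(0,255,255),1)
cv2.imwrite("pics/x3.png",big[350:800,150:900])
im=cv2.imread("pics/y_top.png")[100:250,180:380]; cv2.imwrite("pics/y3.png",cv2.resize(im,None,fx=4,fy=4,interpolation=cv2.INTER_CUBIC))
E
```

```text
[-0.095 -0.217 -0.044  1.744  0.    -1.947] 27.7 [ 0.41218177 -0.03926293  0.26542574]
x [256.8  59. ] 477 [88.  5.] [[254.0, 17.0], [259.0, 17.0], [259.0, 105.0], [254.0, 105.0]]
x [ 23.1 127.1] 1505 [109.4  26.3] [[-4.099999904632568, 86.9000015258789], [21.600000381469727, 81.19999694824219], [45.5, 187.89999389648438], [19.899999618530273, 193.60000610351562]]
x [  4.3 141.1] 82 [15.6 10. ] [[-1.399999976158142, 144.8000030517578], [0.0, 134.89999389648438], [15.399999618530273, 137.10000610351562], [14.0, 147.0]]
x [  2.8 171.8] 232 [40.  7.] [[-0.0, 151.0], [7.0, 151.0], [7.0, 191.0], [0.0, 191.0]]
x [ 95.5 191.1] 376 [76.4  4.9] [[87.19999694824219, 154.10000610351562], [92.0999984741211, 153.39999389648438], [104.0, 228.8000030517578], [99.0999984741211, 229.60000610351562]]
y [103.5  67. ] 344 [76.1  4.5]
y [125.9 168.7] 210 [57.7  3.7]
y [222.2 313.3] 384 [45. 13.]
expected label [0.69213064 0.04137868]
```

View pics/x3.png

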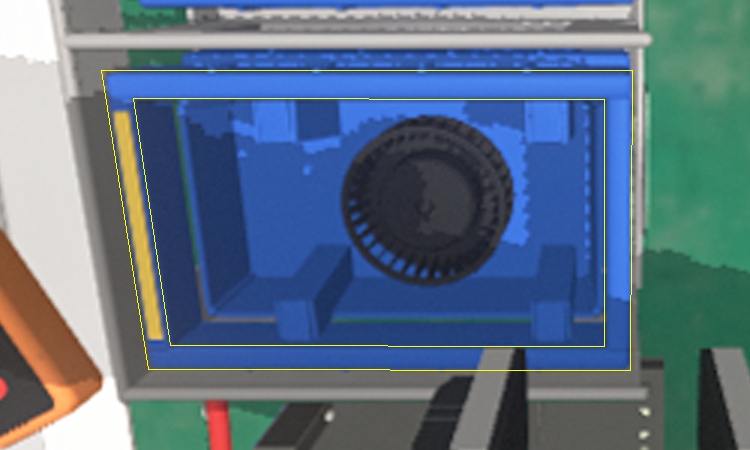

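View pics/y3.png

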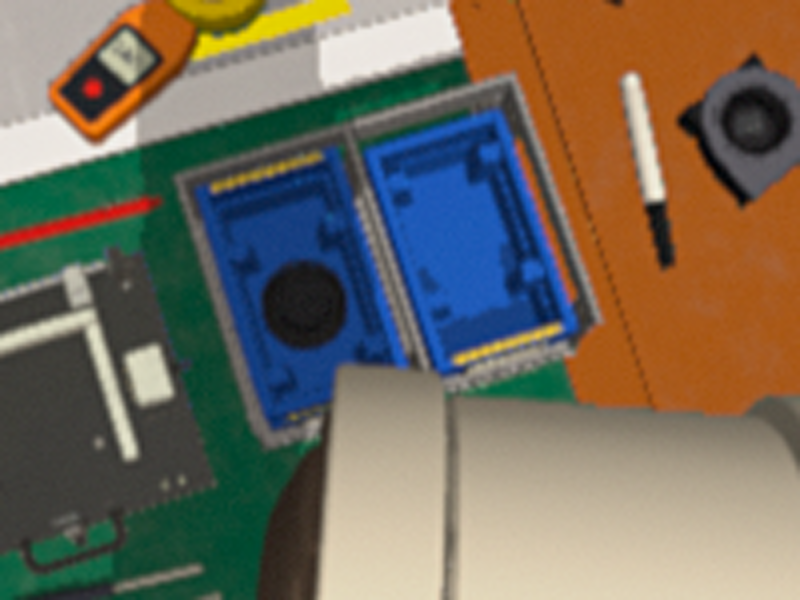

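View pics/y_scene.png

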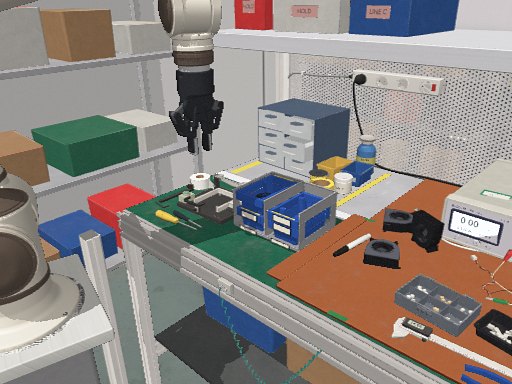

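```bash
python3 - <<'E'
from h import *; import pickle
X,Y,E=[pickle.load(open(f"pics/{t}_wrist.pkl","rb")) for t in "xye"]
print("top label @.1105",atz(X,(95.5,191.1),.1105).round(4),"exp .6921 .0414")
a,b=atz(X,(89.7,153.8),.1105),atz(X,(101.6,229.2),.1105); d=b-a; print("yaw",np.degrees(np.arctan2(d[1],d[0]))-90)
print("mid strip tri",tri([(X,(256.8,59.)),(Y,(103.5,67.))]).round(4),"exp ~(.5875,-.1022,.0885)")
print("filled strip @.0645",atz(Y,(125.9,168.7),.0645).round(4),"start .5557 .002")
E
```

```text
top label @.1105 [0.6926 0.0408 0.1105] exp .6921 .0414
yaw 16.27741792048893
mid strip tri [ 0.5857 -0.105   0.09  ] exp ~(.5875,-.1022,.0885)
filled strip @.0645 [ 5.568e-01 -2.000e-04  6.450e-02] start .5557 .002
```

All checks are inside the limits, so I'm handing in.

```bash
python3 -c "
from h import *
print(bot.close_job()); print(bot.read_state()['clock'])"
```

```text
the job is handed in; nothing more can be done
None
the job is handed in; nothing more can be done
```

I finished the job and handed it in at about 27.7 s of the 66 s allowed; the hand-in gives no verdict.

**What I did:** I lifted the top tote off the pile by its label end and set it down on the orange board. I let go, put the loose impeller flat inside, and took the tote by its plain end. Then I turned it end for end and lowered it onto the filled tote's lugs, touching down with about 11 N at the wrist. I let go and backed the arm off.

**Last checks:**

| Check | Measured | Expected |
|---|---|---|
| Stacked tote, label end (m) | (0.6926, 0.0408) | (0.6921, 0.0414) |
| Stacked tote, yaw | 16.3° | 16.1° |
| Tool height when seated (m) | 0.0879 | 0.0884 |
| Filled tote, label strip (m) | (0.5568, -0.0002) | (0.5557, 0.0020) |
| Next pile tote, label strip (m) | (0.5857, -0.1050, 0.0900) | about (0.5875, -0.1022, 0.0885) |

- **Outline:** the stacked tote's rim matches its predicted outline to about a pixel, which also fits it standing level.
- **Small disagreements:** the filled and pile strips read 2 to 4 mm off their starting values. That is close to the roughly 2 mm camera error and well inside the 12 mm limit.
- **Not measured:** I did not measure the final height of the stacked tote from two views; it rests on the touchdown height and the outline match. I judged the impeller flat, and the brush and screwdriver untouched, only by eye. The impeller's flats could not be read from the pictures, so I gripped it at about 54 mm, which held well.

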